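# Tend the insert press: empty its catch tray, refill its chute, start it

### The job

Collect all the finished links (brass insert in the nose) from the insert press's catch tray into the blue tote, and load all the raw links from the black build plate into the press's sloping gravity chute, lying flat with the blunt nose pointing down the slope, so that they slide down and queue behind the stop. Only when the tray is empty and the chute is loaded, press the green start button and let it go; leave the jar, the scraper and the glue bottle where they are.

Things in the scene. Friction and masses are not known exactly. Their poses are not given: they have to be found in the camera images.
- done1_c (a point): FINISHED pink link, brass insert in its nose; 60 long, 32 wide (flat parallel sides), 22 thick, 20-35 g: round eye with 21 mm bore at one end, blunt nose 18 wide at the other. Point at its centre, half-way up. x runs from eye to nose (ends at -30, +30 mm), y across, z through the thickness; both faces alike, either may lie up. Starts flat in the tray, any yaw, or is absent.
- done2_c (a point): FINISHED pink link, brass insert in its nose; 60 long, 32 wide (flat parallel sides), 22 thick, 20-35 g: round eye with 21 mm bore at one end, blunt nose 18 wide at the other. Point at its centre, half-way up. x runs from eye to nose (ends at -30, +30 mm), y across, z through the thickness; both faces alike, either may lie up. Starts flat in the tray, any yaw, or is absent.
- done3_c (a point): FINISHED pink link, brass insert in its nose; 60 long, 32 wide (flat parallel sides), 22 thick, 20-35 g: round eye with 21 mm bore at one end, blunt nose 18 wide at the other. Point at its centre, half-way up. x runs from eye to nose (ends at -30, +30 mm), y across, z through the thickness; both faces alike, either may lie up. Starts flat in the tray, any yaw, or is absent.
- done4_c (a point): FINISHED pink link, brass insert in its nose; 60 long, 32 wide (flat parallel sides), 22 thick, 20-35 g: round eye with 21 mm bore at one end, blunt nose 18 wide at the other. Point at its centre, half-way up. x runs from eye to nose (ends at -30, +30 mm), y across, z through the thickness; both faces alike, either may lie up. Starts flat in the tray, any yaw, or is absent.
- raw1_c (a point): RAW pink link, 9 mm hole of its nose empty; 60 long, 32 wide (flat parallel sides), 22 thick, 20-35 g: round eye with 21 mm bore at one end, blunt nose 18 wide at the other. Point at its centre, half-way up. x runs from eye to nose (ends at -30, +30 mm), y across, z through the thickness; both faces alike, either may lie up. Starts flat on the build plate or is absent.
- raw2_c (a point): RAW pink link, 9 mm hole of its nose empty; 60 long, 32 wide (flat parallel sides), 22 thick, 20-35 g: round eye with 21 mm bore at one end, blunt nose 18 wide at the other. Point at its centre, half-way up. x runs from eye to nose (ends at -30, +30 mm), y across, z through the thickness; both faces alike, either may lie up. Starts flat on the build plate or is absent.
- raw3_c (a point): RAW pink link, 9 mm hole of its nose empty; 60 long, 32 wide (flat parallel sides), 22 thick, 20-35 g: round eye with 21 mm bore at one end, blunt nose 18 wide at the other. Point at its centre, half-way up. x runs from eye to nose (ends at -30, +30 mm), y across, z through the thickness; both faces alike, either may lie up. Starts flat on the build plate or is absent.
- raw4_c (a point): RAW pink link, 9 mm hole of its nose empty; 60 long, 32 wide (flat parallel sides), 22 thick, 20-35 g: round eye with 21 mm bore at one end, blunt nose 18 wide at the other. Point at its centre, half-way up. x runs from eye to nose (ends at -30, +30 mm), y across, z through the thickness; both faces alike, either may lie up. Starts flat on the build plate or is absent.
- tray: fixed aluminium catch tray of the press, 190 (x) by 296 (y) mm, 15 mm high, walls and floor 3 mm (its lip stands 12 mm over its inner floor, lower than a link). Origin at the centre of its underside on the table, z up. The press's steel discharge slide overhangs its -y edge by about 10 mm, 35 mm or more above the table.
- plate: fixed black textured build plate, 220 by 220 mm, 3 mm thick, lying on the table; origin at the centre of its underside, z up
- tote: loose open blue tote, 260 (x) by 190 (y) mm outside, 100 mm high, walls and floor 4 mm, 0.7 to 1.2 kg; origin at the centre of its underside, z up. It and the build plate stand side by side, either one nearer the press.
- chute: fixed steel gravity chute, 25 degree slope, 345 mm long. Origin on its floor's surface and centre line at the yellow stop (55 mm above the table); x points UP the slope, z out of the floor, y across. Rails 8 mm high, 37 mm apart up to x = 270 mm, then flaring to 69 mm at the open top. Slick: a link let go on it slides down and queues at the stop or the link before it. Holds four.
- chute_load (a point): point on the chute floor's surface and centre line in the flared mouth, 300 mm up the slope from the stop (about 180 mm above the table): a good centre for a link being let go; same axes as the chute
- press: fixed insert press, origin on the table, z up, axes within 0.04 rad of the tray's. In its frame (mm): grey housing x -160 to -20, y -130 to 30, 90 high; column at x 55, y -115, 415 high; arm of the heated tip x 28 to 82, y -85 to 15, from 245 up (tip down to 137); chute centre line at x 60, y 60 (stop) to 373 (top end)
- start (a joint): green cycle-start push button, 28 mm across, in a yellow collar on top of the grey housing; pressed straight down. 0 = up, 0.006 m = fully down, about 5 N; springs back
- start_top (a point): centre of the start button's top face, about 112 mm above the table; z up
- jar: bystander: closed jar of brass inserts, 54 mm across, 60 mm high; origin at the centre of its underside
- scraper: bystander: scraper with an orange handle, 200 mm long, lying on the table; origin at the middle of its length, on the table
- gluestick: bystander: small standing glue bottle with a white cap, 30 mm across, 95 mm high; origin at the centre of its underside
There are look-alikes about, which are no part of the job. What is shaped like the part that bears done2_c but grey or white is not meant.

How it is judged:
By the outcome, as a careful person would: the job done as asked, in the order asked, and still so for the second after the job is handed in, with the robot touching nothing.
Of done1, done2, done3, done4 only 3 to 4 are there at a start; the rules pass over those that are not, and their reading is None.
Of raw1, raw2, raw3, raw4 only 2 to 4 are there at a start; the rules pass over those that are not, and their reading is None.
At some moment in a run one of done1, done2, done3, done4, tote may be knocked a few centimetres aside while the robot is not near it.
Once in a run the grip may slacken for a moment while it holds something.
It also fails if it takes over 210 s, if anything falls off the work surface, if the arm or the gripper's body presses on something with over 40 N, if the wrist force passes 120 N, or if a joint passes its speed limit or range.

### The arm

A 6-joint arm with a two-finger parallel gripper is mounted at the origin on the work surface. World frame = base frame: x ahead of the robot, y to its left, z up, the work surface at z = 0. Lengths are in mm, angles in rad, forces in N, time in s.
With the tool pointing down it reaches from about 400 to 925 mm from the base axis. Payload 12.5 kg.
Tool frame: the origin (TCP) lies at the very end of the fingers, on their centre line; the grasp point (between the pads) lies 19 mm behind it; z points along the fingers, y is the line along which they close (so a half turn about z gives the same grasp; the last joint's range is limited). The gripper opens to 95 mm and grips with 3 to 60 N. Pads are 20 mm wide; open, the fingers measure 119 mm over their backs; the gripper's body (75 mm by 180 mm) begins 59 mm behind the grasp point.
Start: joints at [-1.339, 0.491, 1.559, -0, 1.092, -0.106], TCP at [207.156, -589.691, 194.361] pointing down, gripper open.
Joint ranges: [-3.1, 3.1], [-0.84, 2.19], [0.05, 2.79], [-1.13, 4.28], [0.06, 2.93], [-2.69, 2.69]. Speed limits (rad/s): [2.22, 2.22, 2.79, 3.14, 3.14, 3.14].

### API

Orientations are given as [roll, pitch, yaw] about the fixed x, y, z axes, in that order (R = Rz(yaw) Ry(pitch) Rx(roll)).
In Python, from cell import state, imaging, env, spot_in, mark_of gives the robot as it stands. The module is installed in compiled form; this text tells all that it offers.
- The arm moves only by the tool step_arm, never from a script. Its argument "increments" is a list of rows, each an object with "slide": the shift along the tool's x, y, z in m, a list of three; "roll": the turn about the tool's z in rad. A call has 1 to 5 rows; each row is the pose to reach, as a shift and turn from the pose commanded when the call began, along the tool's axes at that moment; what a row does not reach only later rows make up. A row lasts 1/8 s, in which the tool goes at most 62.5 mm and 10.7 degrees, less where a joint would pass 70% of its speed; a pose out of reach is approached as far as the arm can. A call with a gripper value outside its range is refused whole. "fingers" is the opening, from 0 (shut) to 1 (fully open), set as the call begins (left out, the last holds). The fingers move at their own pace and stop on an object; the grip force is fixed at half the most. Time passes only in rows, so rows that repeat a pose let the fingers close. It gives the time, the measured TCP pose, the force, the opening and the grip force at its end, in the units of the state.
- state(): the state, without advancing time (a new reading comes with each control period).
- imaging.read_camera(name): name is "scene" or "top" or "wrist"; returns a dict with "color" (480x640x3 uint8, red, green, blue), "z_map" (480x640 float32, mm along the optical axis (not along the pixel's ray), 0 where there is no reading), "intrinsics" (3x3 intrinsics, pixels), "camera_from_world" (4x4, takes a point from world to camera coordinates). Camera axes: x right, y up, looking along -z (the intrinsics and any distortion apply to the point x, -y, -z); pixel columns grow to the right and rows downward; lengths in mm; the calibration is good to about 2 mm. The wrist camera is an equidistant fisheye: a pixel r from the principal point sees the ray r / f radians off the axis. A picture is of the moment at which its call begins.
- env.job_done(): hands the job in; it is judged then, once.
Trained networks look in the newest picture that a camera, given by its name, has taken for a name from the list of things; names that differ only in an ending like _2 or _b are one class to them, and where a whole thing is asked for, a point or a joint stands for the part that bears it (a point fixed in the world has none). Each returns a list of dicts, best first, with "confidence" (0 to 1); they miss things now and then, are a little off and sometimes report something else, mostly with a low value. They report only what shows in the picture. A call takes as long as a camera call. They do not tell look-alikes from the thing itself.
- spot_in(camera, target): "bbox" ([left, top, right, bottom] in pixels, round what is visible of it).
- mark_of(camera, target): "uv" ([column, row] in pixels: a listed point, or the origin of a listed thing).
The state is a dict: "t": time; "joints": joint angles; "qvel": joint speeds; "tau": joint torques, N m; "eef_pos": TCP position; "tcp_rot": TCP orientation; "ft_force": force on the tool from outside, world axes, zero at the start; "moment": the same for the moment, N m; "opening": opening from 0.0 (shut) to 1.0 (fully open); "grip_force": force on a finger pad.
Only numpy, scipy, OpenCV 4.12 (cv2) and the standard library are available. Lean on these libraries where they do the work, as an engineer would, in place of code of your own. Each camera call takes 0.05 s, during which the arm holds its last target. There are 200 camera calls.

## Working session

There is one attempt and no reset: what is moved stays moved. The work goes in short steps, Python scripts to look and compute and a tool call to move; the robot and the scene stay as the last step left them, time stands still between calls to the robot, and variables do not carry over. Pictures are saved under pics/ and viewed, at most 16 in all, crops included, and the job is handed in when it is done.

Besides the shell and the picture viewer there is one more tool, called after "Request:" as name(argument=value, ...), one argument or row to a line, values as JSON. step_arm: Moves the arm, as the interface text tells. Its arguments: {"type":"object","properties":{"increments":{"type":"array"},"fingers":{"type":"number"}},"required":["increments"]}

```bash
mkdir -p pics
cat > h.py <<'E'
import numpy as np, cv2
from cell import state, imaging, env, spot_in, mark_of
from scipy.spatial.transform import Rotation as R
def snap(n,png=None):
    c=imaging.read_camera(n)
    if png: cv2.imwrite('pics/'+png,cv2.cvtColor(c['color'],cv2.COLOR_RGB2BGR))
    return c
def world(c,u,v,d=None,z=None):
    K=c['intrinsics'];T=np.linalg.inv(c['camera_from_world'])
    r=np.array([(u-K[0,2])/K[0,0],-(v-K[1,2])/K[1,1],-1.0])
    o=T[:3,3];w=T[:3,:3]@r
    if z is not None: return o+w*(z-o[2])/w[2]
    return o+w*d
def cloud(c):
    K=c['intrinsics'];T=np.linalg.inv(c['camera_from_world'])
    v,u=np.mgrid[:480,:640];d=c['z_map']
    p=np.stack([(u-K[0,2])/K[0,0]*d,-(v-K[1,2])/K[1,1]*d,-d],-1)
    return p@T[:3,:3].T+T[:3,3]
E
python3 - <<'E'
from h import *
np.set_printoptions(precision=2,suppress=True)
print(state())
for n in ['top','scene']:
    c=snap(n,n+'0.png'); print(n,c['intrinsics'].tolist(),np.linalg.inv(c['camera_from_world']).round(2).tolist())
    for t in ['done1_c','raw1_c','tray','plate','tote','chute','chute_load','start_top','press','jar','scraper','gluestick']:
        P=cloud(c)
        for f in mark_of(n,t):
            u,v=f['uv'];ui,vi=int(np.clip(u,0,639)),int(np.clip(v,0,479))
            print(t,round(f['confidence'],2),np.round([u,v]),P[vi,ui].round(0))
E
```

```text
{'t': 0.0, 'joints': array([-1.34,  0.49,  1.56,  0.  ,  1.09, -0.11]), 'qvel': array([-0., -0.,  0.,  0.,  0., -0.]), 'tau': array([ -0.  , -61.26, -25.82,   0.07,   0.05,  -0.  ]), 'eef_pos': array([ 207.09, -589.39,  193.74]), 'tcp_rot': array([-3.14, -0.  ,  0.34]), 'ft_force': array([ 0.38,  0.34, -0.27]), 'moment': array([ 0.01, -0.03, -0.02]), 'grip_force': 0.0, 'opening': 0.9988897515559424}
top [[536.6021304592816, 0.0, 319.29331150825993], [0.0, 536.6021304592816, 250.78144056055305], [0.0, 0.0, 1.0]] [[-0.02, 0.99, -0.13, 361.36], [-1.0, -0.02, 0.01, 2.87], [0.0, 0.13, 0.99, 1519.07], [0.0, 0.0, 0.0, 1.0]]
tray 0.74 [393. 286.] [ 457. -210.    1.]
tray 0.29 [309. 189.] [728.  20.  57.]
plate 0.87 [179. 287.] [465. 395.   2.]
plate 0.6 [308. 188.] [729.  23.  64.]
tote 0.63 [278. 287.] [459. 115.   7.]
chute 0.97 [445. 206.] [ 674. -356.   62.]
chute_load 0.94 [347. 200.] [666. -75. 185.]
start_top 0.52 [484. 258.] [ 522. -441.  109.]
press 0.75 [462. 231.] [ 611. -409.   19.]
jar 0.62 [309. 189.] [728.  20.  57.]
scraper 0.76 [225. 202.] [712. 267.  -3.]
gluestick 0.41 [276. 196.] [708. 114.  62.]
scene [[508.8625368945068, 0.0, 310.95007564129185], [0.0, 508.8625368945068, 233.79912773114143], [0.0, 0.0, 1.0]] [[0.83, -0.36, 0.42, 1049.66], [0.55, 0.54, -0.63, -769.86], [-0.0, 0.76, 0.65, 934.53], [0.0, 0.0, 0.0, 1.0]]
done1_c 0.56 [264. 293.] [ 477. -116.   11.]
tray 0.96 [235. 318.] [ 465. -213.    4.]
tote 0.76 [313. 242.] [470. 111.   5.]
tote 0.25 [268. 393.] [ 683. -364.   78.]
chute 0.72 [270. 394.] [ 687. -366.   78.]
chute 0.34 [336. 264.] [657. -84. 180.]
press 0.92 [232. 415.] [ 644. -428.   51.]
jar 0.59 [387. 302.] [752.  -2.  38.]
scraper 0.88 [416. 242.] [706. 271.   2.]
gluestick 0.69 [397. 276.] [727. 105.  24.]
```

View pics/top0.png

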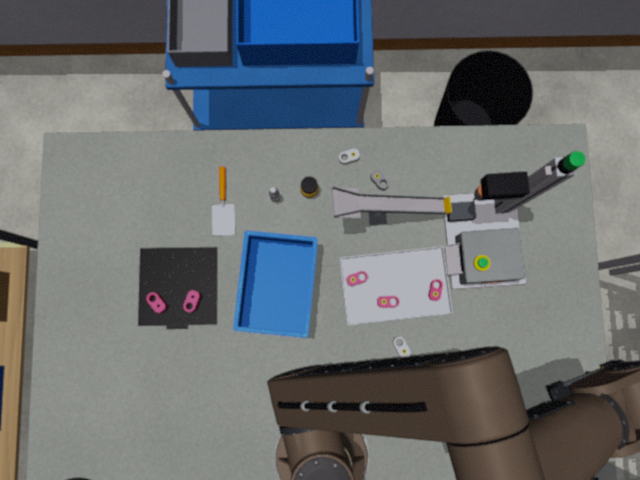

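View pics/scene0.png

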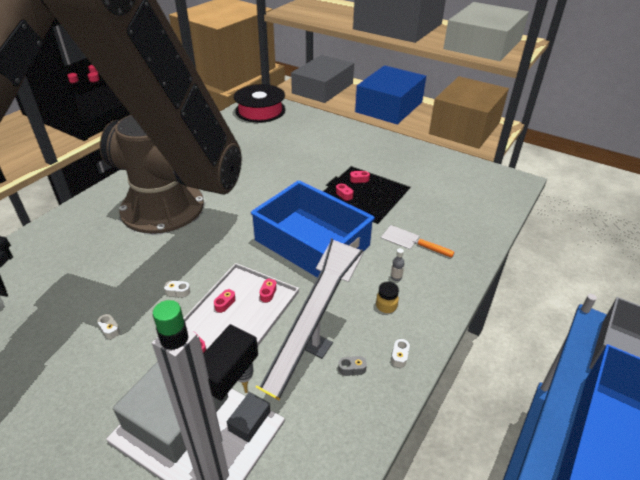

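The top view shows three pink links in the tray at (357,279), (388,302) and (435,290), and two pink raw links on the plate at (156,301) and (191,301). The look-alikes are white at (349,156) and (402,346) and grey at (379,180). I'll choose only the pink ones, then measure them and check a close crop.

```bash
cat >> h.py <<'E'
def pink(c,P=None):
    """pink blobs: px centre, centre xy, axis yaw(mod pi), length,width, top z, bore direction"""
    P=cloud(c) if P is None else P
    hsv=cv2.cvtColor(c['color'],cv2.COLOR_RGB2HSV)
    m=((hsv[...,0]>160)&(hsv[...,1]>90)&(hsv[...,2]>90)).astype(np.uint8)
    n,l,s,ce=cv2.connectedComponentsWithStats(m)
    out=[]
    for i in range(1,n):
        if s[i,4]<40: continue
        cs,_=cv2.findContours((l==i).astype(np.uint8),cv2.RETR_EXTERNAL,cv2.CHAIN_APPROX_NONE)
        k=max(cs,key=len)[:,0]
        z=np.median(P[l==i][:,2])
        w=np.array([world(c,a,b,z=z)[:2] for a,b in k])
        (cx,cy),(a,b),ang=cv2.minAreaRect(w.astype(np.float32))
        yaw=np.deg2rad(ang if a>b else ang+90)
        out.append(dict(uv=ce[i].round(),xy=np.round([cx,cy],1),yaw=round((yaw+np.pi/2)%np.pi-np.pi/2,3),L=round(max(a,b),1),W=round(min(a,b),1),z=round(float(z),1),n=int(s[i,4])))
    return out
E
python3 - <<'E'
from h import *
c=snap('top');P=cloud(c)
for o in pink(c,P): print(o)
im=cv2.cvtColor(c['color'],cv2.COLOR_RGB2BGR)
a=cv2.resize(im[240:330,335:525],None,fx=4.2,fy=4.2,interpolation=cv2.INTER_CUBIC)[:, :800]
b=cv2.resize(im[280:325,135:225],None,fx=4.2,fy=4.2,interpolation=cv2.INTER_CUBIC)
cv=np.zeros((a.shape[0]+b.shape[0],800,3),np.uint8);cv[:a.shape[0],:a.shape[1]]=a;cv[a.shape[0]:,:b.shape[1]]=b
cv2.imwrite('pics/crop1.png',cv)
# chute floor: points along chute
for u in range(335,452,8):
    col=[(v,P[v,u].round(0).tolist()) for v in range(186,222,4)]
    print(u,[ (v,p) for v,p in col if p[2]>30])
# tote
for (u,v) in [(243,232),(317,237),(307,336),(235,330)]: print('tote corner',world(c,u,v,z=100).round(0))
for (u,v) in [(341,259),(447,249),(451,317),(347,325)]: print('tray',world(c,u,v,z=15).round(0))
E
```

```text
{'uv': array([356., 279.]), 'xy': array([ 479.4, -108.6]), 'yaw': np.float64(-1.268), 'L': 56.7, 'W': 29.1, 'z': 25.3, 'n': 120}
{'uv': array([435., 290.]), 'xy': array([ 443.1, -326.4]), 'yaw': np.float64(-0.21), 'L': 56.4, 'W': 31.5, 'z': 24.4, 'n': 144}
{'uv': array([191., 300.]), 'xy': array([424.6, 353.5]), 'yaw': np.float64(-0.352), 'L': 63.3, 'W': 36.7, 'z': 23.7, 'n': 253}
{'uv': array([156., 302.]), 'xy': array([423.5, 451.8]), 'yaw': np.float64(0.652), 'L': 64.3, 'W': 36.3, 'z': 23.9, 'n': 259}
{'uv': array([387., 301.]), 'xy': array([ 413.7, -193.7]), 'yaw': np.float64(1.552), 'L': 55.7, 'W': 27.6, 'z': 25.3, 'n': 126}
335 [(190, [690.0, -47.0, 195.0]), (194, [679.0, -47.0, 197.0]), (198, [669.0, -47.0, 196.0]), (202, [659.0, -47.0, 193.0]), (206, [648.0, -46.0, 197.0]), (210, [636.0, -46.0, 203.0]), (214, [626.0, -46.0, 202.0])]
343 [(190, [687.0, -67.0, 205.0]), (194, [681.0, -68.0, 188.0]), (198, [669.0, -67.0, 191.0]), (202, [660.0, -67.0, 186.0]), (206, [649.0, -67.0, 188.0]), (210, [638.0, -66.0, 192.0]), (214, [627.0, -66.0, 197.0])]
351 [(190, [694.0, -89.0, 175.0]
[... 1345 characters left out ...]
, [690.0, -292.0, 85.0]), (202, [679.0, -291.0, 86.0]), (206, [668.0, -291.0, 82.0]), (210, [657.0, -290.0, 84.0])]
431 [(198, [693.0, -317.0, 69.0]), (202, [680.0, -315.0, 77.0]), (206, [671.0, -316.0, 68.0]), (210, [659.0, -314.0, 73.0])]
439 [(198, [694.0, -340.0, 66.0]), (202, [683.0, -340.0, 62.0]), (206, [671.0, -339.0, 65.0]), (210, [660.0, -339.0, 64.0])]
447 [(198, [692.0, -361.0, 70.0]), (202, [681.0, -360.0, 70.0]), (206, [671.0, -361.0, 63.0]), (210, [659.0, -360.0, 68.0])]
tote corner [602. 198. 100.]
tote corner [585.   0. 100.]
tote corner [324.  31. 100.]
tote corner [343. 219. 100.]
tray [535. -67.  15.]
tray [ 558. -367.   15.]
tray [ 366. -369.   15.]
tray [350. -79.  15.]
```

View pics/crop1.png

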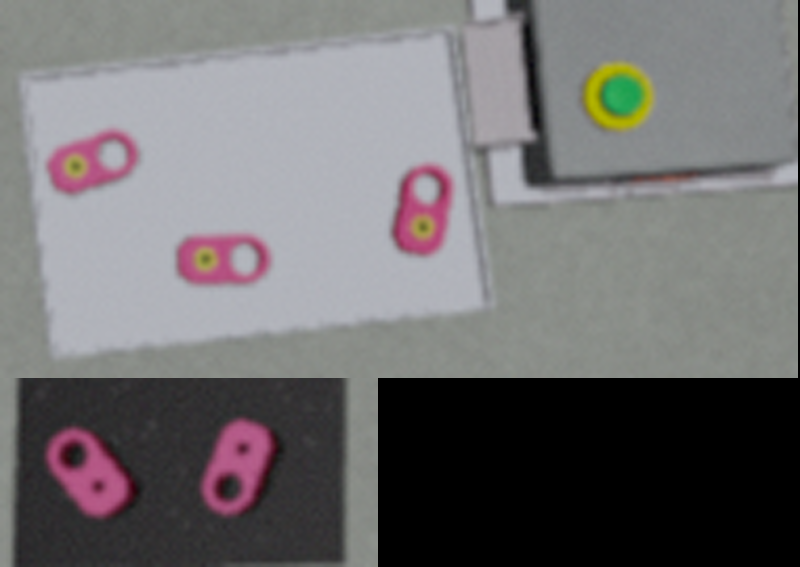

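The crop shows brass inserts in all three tray links and empty noses in both plate links. On the plate, the right link's nose points up-right and the left link's points down-right. There are three done and two raw links. Next I'll plan the first grasp, on the link at (388,302).

```bash
cat >> h.py <<'E'
def plan(wps,start=None):
    """waypoints (x,y,z,yaw): print tool-frame slide (m) and roll of each from the one before"""
    s=state(); e=s['eef_pos']; p=[*e,s['tcp_rot'][2]] if start is None else start
    print('at',np.round(p,2),'t',round(s['t'],2))
    for w in wps:
        c,n=np.cos(p[3]),np.sin(p[3]);dx,dy,dz=[w[i]-p[i] for i in range(3)]
        r=(p[3]-w[3]+np.pi)%(2*np.pi)-np.pi
        print(np.round(w,2),'slide',np.round([(dx*c+dy*n)/1e3,(dx*n-dy*c)/1e3,-dz/1e3],4).tolist(),'roll',round(r,3))
        p=w
E
python3 - <<'E'
from h import *
c=snap('top')
m={t:mark_of('top',t)[0]['uv'] for t in ['chute','chute_load','start_top']}
a=world(c,*m['chute'],z=55);b=world(c,*m['chute_load'],z=182);print(a,b,world(c,*m['start_top'],z=112),np.arctan2(b[1]-a[1],b[0]-a[0]),np.hypot(*(b-a)[:2]))
P=cloud(c)
# green button / edges of the chute by steel height
hsv=cv2.cvtColor(c['color'],cv2.COLOR_RGB2HSV)
g=(hsv[...,0]>45)&(hsv[...,0]<75)&(hsv[...,1]>120)&(P[...,2]<130)&(P[...,2]>60)
v,u=np.nonzero(g);print('btn',u.mean(),v.mean(),len(u),world(c,u.mean(),v.mean(),z=112))
# chute centre line per y strip
for y in range(-340,-40,20):
    q=P[(abs(P[...,1]-y)<5)&(P[...,0]>600)&(P[...,0]<730)&(P[...,2]>40)&(P[...,2]<230)]
    print(y,q[:,0].min().round(),q[:,0].max().round(),((q[:,0].min()+q[:,0].max())/2).round(1),np.median(q[:,2]).round())
plan([(414,-194,110,1.552),(414,-194,6,1.552)])
E
```

```text
[ 678.93985682 -351.81317491   55.        ] [658.34886828 -77.6131161  182.        ] [ 511.02099842 -431.72349258  112.        ] 1.6457504071695253 274.97210960687056
btn 482.6216216216216 262.1081081081081 74 [ 508.26734069 -435.85321469  112.        ]
-340 651.0 696.0 673.6 63.0
-320 651.0 694.0 672.5 72.0
-300 649.0 694.0 671.7 81.0
-280 649.0 695.0 671.7 91.0
-260 646.0 691.0 668.7 101.0
-240 646.0 691.0 668.4 108.0
-220 645.0 691.0 667.8 118.0
-200 644.0 689.0 666.4 128.0
-180 642.0 688.0 665.1 137.0
-160 641.0 689.0 665.1 146.0
-140 640.0 686.0 663.2 155.0
-120 640.0 684.0 662.0 164.0
-100 622.0 700.0 661.1 175.0
-80 621.0 698.0 659.1 184.0
-60 620.0 699.0 659.1 193.0
at [ 2.0716e+02 -5.8971e+02  1.9437e+02  3.4000e-01] t 1.55
[ 414.   -194.    110.      1.55] slide [0.3263, -0.3048, 0.0844] roll -1.214
[ 414.   -194.      6.      1.55] slide [0.0, 0.0, 0.104] roll 0.0
```

Request:
step_arm(
  increments=[
    {"slide": [0.05,-0.04,0],"roll": -0.18},
    {"slide": [0.1,-0.09,0],"roll": -0.36},
    {"slide": [0.15,-0.14,0],"roll": -0.54},
    {"slide": [0.163,-0.152,0],"roll": -0.607},
    {"slide": [0.163,-0.152,0],"roll": -0.607},
  ],
  fingers=0.65,
)

```text
t: 2.17
eef_pos: [311.4, -390.6, 194.8]
tcp_rot: [3.141, 0.0, 0.948]
ft_force: [1.0, -0.1, -0.5]
opening: 0.653
grip_force: 0.0
```

Request:
step_arm(
  increments=[
    {"slide": [0.05,-0.01,0.02],"roll": -0.18},
    {"slide": [0.1,-0.02,0.04],"roll": -0.36},
    {"slide": [0.15,-0.03,0.06],"roll": -0.54},
    {"slide": [0.2,-0.033,0.08],"roll": -0.607},
    {"slide": [0.221,-0.033,0.084],"roll": -0.607},
  ],
)

```text
t: 2.8
eef_pos: [413.9, -192.7, 109.3]
tcp_rot: [-3.14, -0.001, 1.553]
ft_force: [-0.0, -0.5, 1.0]
opening: 0.648
grip_force: 0.0
```

Run:
```python
from h import *
c=snap('top')
for o in pink(c): print(o)
c=snap('wrist','w1.png'); print(c['intrinsics'],np.linalg.inv(c['camera_from_world']).round(2))
plan([(414,-194,6,1.552)])
```

```text
{'uv': array([355., 279.]), 'xy': array([ 479.1, -108.7]), 'yaw': np.float64(-1.231), 'L': 56.7, 'W': 29.0, 'z': 25.2, 'n': 118}
{'uv': array([191., 300.]), 'xy': array([424.3, 353.7]), 'yaw': np.float64(-0.352), 'L': 64.1, 'W': 36.7, 'z': 23.3, 'n': 256}
{'uv': array([156., 302.]), 'xy': array([423.2, 452.1]), 'yaw': np.float64(0.699), 'L': 64.2, 'W': 36.8, 'z': 24.0, 'n': 260}
[[371.64829954   0.         327.15974511]
 [  0.         371.64829954 237.97951296]
 [  0.           0.           1.        ]] [[ 1.0000e+00  2.0000e-02  0.0000e+00  4.1637e+02]
 [-2.0000e-02  9.6000e-01  2.7000e-01 -1.1734e+02]
 [ 0.0000e+00 -2.7000e-01  9.6000e-01  2.9943e+02]
 [ 0.0000e+00  0.0000e+00  0.0000e+00  1.0000e+00]]
at [ 414.11 -193.31  109.79    1.55] t 2.9
[ 414.   -194.      6.      1.55] slide [-0.0007, -0.0001, 0.1038] roll 0.001
```

View pics/w1.png

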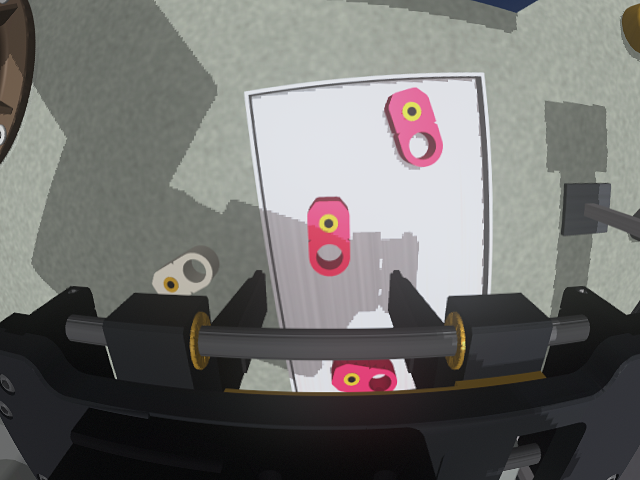

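The link at (328,237) sits centred between the fingers, with its brass nose up in the image, and the fisheye check gives about (415,-194). Descending and gripping.

Request:
step_arm(
  increments=[
    {"slide": [0,-0.001,0.05]},
    {"slide": [0,-0.001,0.085]},
    {"slide": [0,-0.001,0.103]},
    {"slide": [0,-0.001,0.103]},
  ],
)

```text
invalid input at $.increments[0]: expected keys slide, roll
```

Request:
step_arm(
  increments=[
    {"slide": [0,0,0]},
    {"slide": [0,0,0]},
    {"slide": [0,0,0]},
    {"slide": [0,0,0]},
  ],
  fingers=0.2,
)

```text
invalid input at $.increments[0]: expected keys slide, roll
```

Request:
step_arm(
  increments=[
    {"slide": [0,0,-0.05]},
    {"slide": [0,0,-0.1]},
    {"slide": [0,0,-0.144]},
    {"slide": [0,0,-0.144]},
  ],
)

```text
invalid input at $.increments[0]: expected keys slide, roll
```

Run:
```python
from h import *
plan([(400,112,150,1.6),(400,112,45,1.6),(400,112,150,1.6)])
```

```text
at [ 414.11 -193.31  109.79    1.55] t 2.9
[400.  112.  150.    1.6] slide [0.305, -0.0196, -0.0402] roll -0.047
[400.  112.   45.    1.6] slide [0.0, 0.0, 0.105] roll 0.0
[400.  112.  150.    1.6] slide [0.0, 0.0, -0.105] roll 0.0
```

Request:
step_arm(
  increments=[
    {"slide": [0,0.001,0.05],"roll": 0},
    {"slide": [0,0.001,0.085],"roll": 0},
    {"slide": [0,0.001,0.103],"roll": 0},
    {"slide": [0,0.001,0.103],"roll": 0},
  ],
)

```text
t: 3.4
eef_pos: [413.7, -195.0, 6.5]
tcp_rot: [-3.14, -0.001, 1.55]
ft_force: [-0.2, 0.2, 0.8]
opening: 0.647
grip_force: 0.0
```

Request:
step_arm(
  increments=[
    {"slide": [0,0,0],"roll": 0},
    {"slide": [0,0,0],"roll": 0},
    {"slide": [0,0,0],"roll": 0},
    {"slide": [0,0,0],"roll": 0},
  ],
  fingers=0.2,
)

```text
t: 3.9
eef_pos: [414.5, -193.9, 7.7]
tcp_rot: [3.141, 0.0, 1.552]
ft_force: [0.4, -0.3, 0.7]
opening: 0.29
grip_force: 0.0
```

Request:
step_arm(
  increments=[
    {"slide": [0,0,-0.05],"roll": 0},
    {"slide": [0,0,-0.1],"roll": 0},
    {"slide": [0,0,-0.144],"roll": 0},
    {"slide": [0,0,-0.144],"roll": 0},
  ],
)

```text
t: 4.4
eef_pos: [415.4, -194.4, 154.1]
tcp_rot: [3.137, 0.003, 1.552]
ft_force: [0.1, 0.7, -0.0]
opening: 0.2
grip_force: 0.0
```

Run:
```python
from h import *
plan([(400,112,150,1.6),(400,112,45,1.6),(400,112,150,1.6)])
```

```text
at [ 415.39 -194.42  154.08    1.55] t 4.4
[400.  112.  150.    1.6] slide [0.3061, -0.0211, 0.0041] roll -0.048
[400.  112.   45.    1.6] slide [0.0, 0.0, 0.105] roll 0.0
[400.  112.  150.    1.6] slide [0.0, 0.0, -0.105] roll 0.0
```

```bash
cat >> h.py <<'E'
def wpx(c,u,v,z):
    K=c['intrinsics'];T=np.linalg.inv(c['camera_from_world'])
    a,b=u-K[0,2],v-K[1,2];r=np.hypot(a,b)+1e-9;t=r/K[0,0]
    w=T[:3,:3]@np.array([np.sin(t)*a/r,-np.sin(t)*b/r,-np.cos(t)]);o=T[:3,3]
    return o+w*(z-o[2])/w[2]
def wpink(c,z=25):
    hsv=cv2.cvtColor(c['color'],cv2.COLOR_RGB2HSV)
    m=((hsv[...,0]>160)&(hsv[...,1]>90)&(hsv[...,2]>90)).astype(np.uint8)
    cs,_=cv2.findContours(m,cv2.RETR_EXTERNAL,cv2.CHAIN_APPROX_NONE)
    for k in cs:
        if cv2.contourArea(k)<300: continue
        w=np.array([wpx(c,a,b,z)[:2] for a,b in k[:,0]])
        (cx,cy),(a,b),ang=cv2.minAreaRect(w.astype(np.float32))
        yaw=np.deg2rad(ang if a>b else ang+90)
        print('W uv',k[:,0].mean(0).round(),'xy',np.round([cx,cy],1),'yaw',round((yaw+np.pi/2)%np.pi-np.pi/2,3),'LW',round(max(a,b),1),round(min(a,b),1))
E
python3 - <<'E'
from h import *
c=snap('wrist','w2.png');wpink(c)
E
```

```text
W uv [327. 219.] xy [ 416.2 -192.5] yaw -1.57 LW 61.8 32.0
W uv [400. 124.] xy [ 481.5 -109.2] yaw -1.249 LW 59.0 33.8
```

View pics/w2.png

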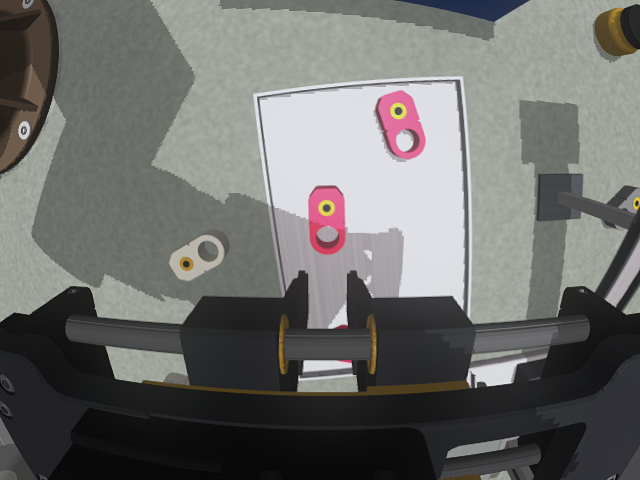

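The wrist view shows the link still at (327,219), so I lifted just as the fingers reached it. I'll repeat with a longer close and check the force before lifting.

Request:
step_arm(
  increments=[
    {"slide": [0.001,0,0.0],"roll": 0},
    {"slide": [0.001,0.001,0.05],"roll": 0},
    {"slide": [0.001,0.001,0.1],"roll": 0},
    {"slide": [0.001,0.001,0.147],"roll": 0},
    {"slide": [0.001,0.001,0.147],"roll": 0},
  ],
  fingers=0.65,
)

```text
t: 5.08
eef_pos: [413.3, -191.6, 1.2]
tcp_rot: [-3.135, -0.004, 1.552]
ft_force: [-0.8, -0.3, -0.4]
opening: 0.638
grip_force: 0.0
```

Request:
step_arm(
  increments=[
    {"slide": [0,0,0],"roll": 0},
    {"slide": [0,0,0],"roll": 0},
    {"slide": [0,0,0],"roll": 0},
    {"slide": [0,0,0],"roll": 0},
    {"slide": [0,0,0],"roll": 0},
  ],
  fingers=0,
)

```text
t: 5.7
eef_pos: [415.5, -193.0, 5.0]
tcp_rot: [3.141, 0.001, 1.552]
ft_force: [-1.1, 0.7, 9.2]
opening: 0.184
grip_force: 4.4
```

Request:
step_arm(
  increments=[
    {"slide": [0,0,0],"roll": 0},
    {"slide": [0,0,0],"roll": 0},
  ],
)

```text
t: 5.95
eef_pos: [415.6, -193.1, 5.0]
tcp_rot: [3.141, 0.001, 1.552]
ft_force: [-1.1, 0.3, 7.6]
opening: 0.011
grip_force: 4.1
```

Run:
```python
from h import *
c=snap('wrist');wpink(c)
im=cv2.cvtColor(c['color'],cv2.COLOR_RGB2BGR)
s=snap('scene');si=cv2.cvtColor(s['color'],cv2.COLOR_RGB2BGR)
a=cv2.resize(im[130:400,180:480],(400,360));b=cv2.resize(si[240:360,150:310],(400,300))
o=np.zeros((360,800,3),np.uint8);o[:,:400]=a;o[:300,400:]=b
cv2.imwrite('pics/c3.png',o);print(state()['ft_force'],state()['opening'])
```

```text
W uv [327. 263.] xy [ 416.  -177.8] yaw 1.57 LW 37.9 31.8
W uv [459. 120.] xy [ 480.3 -109.8] yaw -1.252 LW 59.7 37.3
[-0.47705638  0.13968526  7.94325166] 0.0020758680904650177
```

View pics/c3.png

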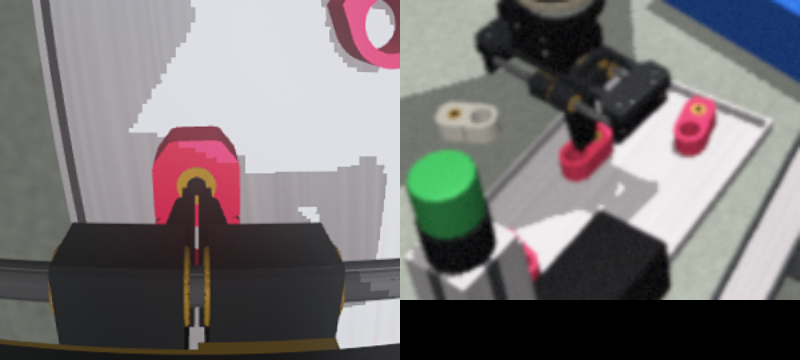

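Run:
```python
from h import *
c=snap('wrist');T=np.linalg.inv(c['camera_from_world']);K=c['intrinsics']
print(state()['eef_pos'],T[:3,3])
def pt(u,v):
    a,b=u-K[0,2],v-K[1,2];r=np.hypot(a,b)+1e-9;t=r/K[0,0]
    w=np.array([np.sin(t)*a/r,-np.sin(t)*b/r,-np.cos(t)]);w/=np.cos(t)
    return (T[:3,:3]@(w*c['z_map'][v,u])+T[:3,3]).round(0).tolist()
for v in range(210,330,6): print(v,[pt(u,v) for u in (300,312,322,332,344)])
```

```text
[ 415.67663945 -193.12151063    4.98102253] [ 417.05093879 -118.0842796   194.94426546]
210 [[402.0, -156.0, 3.0], [409.0, -156.0, 3.0], [414.0, -156.0, 2.0], [419.0, -156.0, 3.0], [426.0, -156.0, 3.0]]
216 [[402.0, -159.0, 3.0], [409.0, -159.0, 4.0], [414.0, -159.0, 4.0], [419.0, -159.0, 3.0], [426.0, -159.0, 3.0]]
222 [[402.0, -163.0, 2.0], [409.0, -163.0, 3.0], [414.0, -162.0, 3.0], [419.0, -163.0, 3.0], [426.0, -163.0, 2.0]]
228 [[402.0, -166.0, 2.0], [409.0, -164.0, 9.0], [414.0, -164.0, 11.0], [419.0, -164.0, 12.0], [425.0, -164.0, 12.0]]
234 [[402.0, -169.0, 3.0], [409.0, -164.0, 21.0], [414.0, -164.0, 23.0], [419.0, -164.0, 22.0], [425.0, -164.0, 22.0]]
240 [[403.0, -170.0, 12.0], [409.0, -166.0, 25.0], [414.0, -166.0, 25.0], [419.0, -166.0, 25.0], [424.0, -166.0, 25.0]]
246 [[403.0, -169.0, 25.0], [409.0, -169.0, 24.0], [414.0, -169.0, 25.0], [419.0, -169.0, 25.0], [424.0, -170.0, 24.0]]
252 [[403.0, -172.0, 25.0], [409.0, -172.0, 25.0], [414.0, -173.0, 24.0], [419.0, -172.0, 25.0], [424.0, -173.0, 24.0]]
258 [[403.0, -175.0, 26.0], [409.0, -175.0, 24.0], [414.0, -175.0, 25.
[... 688 characters left out ...]
81.0, 54.0], [414.0, -182.0, 53.0], [418.0, -182.0, 53.0], [423.0, -182.0, 53.0]]
300 [[410.0, -158.0, 110.0], [413.0, -159.0, 108.0], [414.0, -181.0, 60.0], [418.0, -181.0, 60.0], [421.0, -158.0, 110.0]]
306 [[410.0, -158.0, 113.0], [413.0, -158.0, 112.0], [414.0, -182.0, 65.0], [418.0, -182.0, 65.0], [421.0, -158.0, 112.0]]
312 [[410.0, -158.0, 116.0], [413.0, -158.0, 116.0], [414.0, -181.0, 70.0], [418.0, -182.0, 68.0], [420.0, -159.0, 116.0]]
318 [[410.0, -158.0, 120.0], [413.0, -158.0, 120.0], [415.0, -159.0, 117.0], [418.0, -160.0, 116.0], [420.0, -158.0, 120.0]]
324 [[410.0, -158.0, 122.0], [413.0, -159.0, 121.0], [415.0, -160.0, 119.0], [418.0, -160.0, 119.0], [420.0, -158.0, 122.0]]
```

Request:
step_arm(
  increments=[
    {"slide": [0,0,-0.05],"roll": 0},
    {"slide": [0,0,-0.1],"roll": 0},
    {"slide": [0,0,-0.1],"roll": 0},
    {"slide": [0,0,-0.1],"roll": 0},
  ],
)

```text
t: 6.6
eef_pos: [415.1, -192.7, 104.2]
tcp_rot: [3.142, 0.0, 1.552]
ft_force: [0.6, -0.0, -0.2]
opening: 0.007
grip_force: 0.0
```

```bash
cat >> h.py <<'E'
def wcloud(c):
    K=c['intrinsics'];T=np.linalg.inv(c['camera_from_world'])
    v,u=np.mgrid[:480,:640];a,b=u-K[0,2],v-K[1,2];r=np.hypot(a,b)+1e-9;t=r/K[0,0]
    w=np.stack([np.tan(t)*a/r,-np.tan(t)*b/r,-np.ones_like(t)],-1)*c['z_map'][...,None]
    return w@T[:3,:3].T+T[:3,3]
E
python3 - <<'E'
from h import *
c=snap('wrist');P=wcloud(c);e=state()['eef_pos'];print(e)
wpink(c)
for u in (318,324,328,332,338): print(u,[(v,(P[v,u]-e).round(0).tolist()) for v in range(250,300,5)])
E
```

```text
[ 414.90383445 -192.62174285  103.67906161]
W uv [328. 238.] xy [ 415.9 -192. ] yaw -1.56 LW 62.0 31.9
W uv [412. 125.] xy [ 481.3 -109.5] yaw -1.249 LW 59.5 35.0
318 [(250, [-7.0, -16.0, -100.0]), (255, [-7.0, -20.0, -99.0]), (260, [-7.0, -21.0, -89.0]), (265, [-7.0, -21.0, -79.0]), (270, [-7.0, -26.0, -80.0]), (275, [-4.0, 11.0, 27.0]), (280, [-3.0, 11.0, 33.0]), (285, [-3.0, 12.0, 39.0]), (290, [-3.0, 11.0, 45.0]), (295, [-3.0, 12.0, 51.0])]
324 [(250, [-2.0, -16.0, -101.0]), (255, [-2.0, -21.0, -102.0]), (260, [-2.0, -25.0, -101.0]), (265, [-2.0, -25.0, -90.0]), (270, [-2.0, -25.0, -79.0]), (275, [-1.0, 10.0, 24.0]), (280, [-1.0, 10.0, 31.0]), (285, [-1.0, 10.0, 36.0]), (290, [-1.0, 10.0, 41.0]), (295, [-1.0, 10.0, 47.0])]
328 [(250, [1.0, -17.0, -102.0]), (255, [1.0, -21.0, -101.0]), (260, [1.0, -25.0, -102.0]), (265, [1.0, -26.0, -92.0]), (270, [1.0, -26.0, -79.0]), (275, [1.0, 9.0, 22.0]), (280, [1.0, 10.0, 30.0]), (285, [1.0, 10.0, 36.0]), (290, [1.0, 9.0, 40.0]), (295, [1.0, 10.0, 47.0])]
332 [(250, [4.0, -16.0, -101.0]), (255, [4.0, -20.0, -100.0]), (260, [4.0, -25.0, -101.0]), (265, [4.0, -26.0, -91.0]), (270, [3.0, 12.0, 22.0]), (275, [3.0, 11.0, 27.0]), (280, [3.0, 12.0, 34.0]), (285, [3.0, 11.0, 39.0]), (290, [3.0, 11.0, 44.0]), (295, [3.0, 12.0, 51.0])]
338 [(250, [9.0, -16.0, -101.0]), (255, [9.0, -20.0, -100.0]), (260, [9.0, -22.0, -94.0]), (265, [9.0, -23.0, -83.0]), (270, [9.0, -26.0, -80.0]), (275, [9.0, -38.0, -100.0]), (280, [6.0, 11.0, 32.0]), (285, [6.0, 11.0, 39.0]), (290, [5.0, 11.0, 44.0]), (295, [5.0, 11.0, 50.0])]
```

Depth shows the actual fingertips end about 20 mm short of the reported TCP: they rested on the link's top (z=25) while the TCP read 5. I'll take tip z = reported z + 20 and retry.

Request:
step_arm(
  increments=[
    {"slide": [0,0.001,0.03],"roll": 0},
    {"slide": [0,0.001,0.05],"roll": 0},
    {"slide": [0,0.001,0.05],"roll": 0},
    {"slide": [0,0.001,0.05],"roll": 0},
    {"slide": [0,0.001,0.05],"roll": 0},
  ],
  fingers=0.6,
)

```text
t: 7.28
eef_pos: [416.6, -193.0, 54.8]
tcp_rot: [3.141, 0.001, 1.552]
ft_force: [0.6, 0.6, 0.7]
opening: 0.476
grip_force: 0.0
```

Request:
step_arm(
  increments=[
    {"slide": [0,0,0.015],"roll": 0},
    {"slide": [0,0,0.045],"roll": 0},
    {"slide": [0,0,0.066],"roll": 0},
    {"slide": [0,0,0.066],"roll": 0},
  ],
)

```text
t: 7.78
eef_pos: [416.0, -192.7, -12.1]
tcp_rot: [-3.14, -0.001, 1.552]
ft_force: [0.1, -0.2, -0.7]
opening: 0.6
grip_force: 0.0
```

Request:
step_arm(
  increments=[
    {"slide": [0,0,0],"roll": 0},
    {"slide": [0,0,0],"roll": 0},
    {"slide": [0,0,0],"roll": 0},
    {"slide": [0,0,0],"roll": 0},
    {"slide": [0,0,0],"roll": 0},
  ],
  fingers=0,
)

```text
t: 8.4
eef_pos: [416.6, -193.0, -11.1]
tcp_rot: [3.141, 0.001, 1.552]
ft_force: [-1.3, 0.7, 7.2]
opening: 0.338
grip_force: 29.9
```

Request:
step_arm(
  increments=[
    {"slide": [0,0,-0.04],"roll": 0},
    {"slide": [0,0,-0.09],"roll": 0},
    {"slide": [0,0,-0.135],"roll": 0},
    {"slide": [0.04,0,-0.135],"roll": 0},
    {"slide": [0.09,-0.005,-0.135],"roll": 0},
  ],
)

```text
t: 9.02
eef_pos: [413.3, -102.4, 124.1]
tcp_rot: [3.14, 0.001, 1.55]
ft_force: [0.0, 1.1, -1.2]
opening: 0.334
grip_force: 29.9
```

Request:
step_arm(
  increments=[
    {"slide": [0.055,-0.005,0],"roll": 0},
    {"slide": [0.11,-0.01,0],"roll": 0},
    {"slide": [0.165,-0.016,0],"roll": 0},
    {"slide": [0.215,-0.016,0],"roll": 0},
    {"slide": [0.215,-0.016,0],"roll": 0},
  ],
)

```text
t: 9.65
eef_pos: [400.7, 115.0, 123.5]
tcp_rot: [3.141, -0.0, 1.557]
ft_force: [-0.3, -0.6, -0.7]
opening: 0.335
grip_force: 29.9
```

Run:
```python
from h import *
print(state()['grip_force'],state()['opening'])
c=snap('top')
m=mark_of('top','tote')[0];print(m,world(c,*m['uv'],z=2).round(0))
b=spot_in('top','tote')[0]['bbox'];print(b,world(c,b[0],b[1],z=100).round(0),world(c,b[2],b[3],z=100).round(0))
for o in pink(c): print(o)
plan([(400,112,25,1.58),(400,112,120,1.6),(480,-109,70,1.891),(480.5,-109.5,-12,1.891)])
```

```text
29.893704056739807 0.33483918519392053
{'uv': [279.2, 289.7], 'confidence': 0.94} [452. 109.   2.]
[237.9, 232.2, 318.9, 339.5] [602. 212. 100.] [314.   0. 100.]
{'uv': array([355., 278.]), 'xy': array([ 479.4, -108.6]), 'yaw': np.float64(-1.268), 'L': 56.7, 'W': 29.1, 'z': 25.2, 'n': 119}
{'uv': array([435., 290.]), 'xy': array([ 443.2, -325.8]), 'yaw': np.float64(-0.048), 'L': 53.5, 'W': 33.4, 'z': 25.0, 'n': 145}
{'uv': array([191., 300.]), 'xy': array([424.3, 353.5]), 'yaw': np.float64(-0.352), 'L': 64.1, 'W': 36.7, 'z': 24.1, 'n': 254}
{'uv': array([156., 302.]), 'xy': array([423.5, 451.8]), 'yaw': np.float64(0.652), 'L': 64.3, 'W': 36.4, 'z': 23.8, 'n': 258}
at [401.03 111.98 123.35   1.55] t 9.8
[400.   112.    25.     1.58] slide [0.0, -0.001, 0.0983] roll -0.028
[400.  112.  120.    1.6] slide [0.0, 0.0, -0.095] roll -0.02
[ 480.   -109.     70.      1.89] slide [-0.2232, 0.0735, 0.05] roll -0.291
[ 480.5  -109.5   -12.      1.89] slide [-0.0006, 0.0003, 0.082] roll 0.0
```

Request:
step_arm(
  increments=[
    {"slide": [0,0,0.05],"roll": 0},
    {"slide": [0,0,0.085],"roll": 0},
    {"slide": [0,0,0.098],"roll": 0},
    {"slide": [0,0,0.098],"roll": 0},
  ],
)

```text
t: 10.3
eef_pos: [400.9, 111.2, 24.7]
tcp_rot: [-3.14, 0.0, 1.55]
ft_force: [0.2, 0.1, -0.7]
opening: 0.333
grip_force: 29.9
```

Request:
step_arm(
  increments=[
    {"slide": [0,0,0],"roll": 0},
    {"slide": [0,0,0],"roll": 0},
    {"slide": [0,0,0],"roll": 0},
    {"slide": [0,0,-0.04],"roll": 0},
    {"slide": [0,0,-0.09],"roll": 0},
  ],
  fingers=0.6,
)

```text
t: 10.92
eef_pos: [400.6, 112.4, 116.2]
tcp_rot: [-3.14, 0.0, 1.552]
ft_force: [0.7, -0.4, -0.6]
opening: 0.601
grip_force: 0.0
```

Request:
step_arm(
  increments=[
    {"slide": [-0.05,0.02,-0.005],"roll": -0.08},
    {"slide": [-0.1,0.04,-0.005],"roll": -0.2},
    {"slide": [-0.15,0.06,-0.005],"roll": -0.334},
    {"slide": [-0.2,0.08,0.02],"roll": -0.334},
    {"slide": [-0.22,0.082,0.04],"roll": -0.334},
  ],
)

```text
t: 11.55
eef_pos: [479.9, -111.6, 74.9]
tcp_rot: [3.14, 0.001, 1.884]
ft_force: [-0.1, -0.2, 0.3]
opening: 0.603
grip_force: 0.0
```

Run:
```python
from h import *
print(state()['grip_force'],state()['opening'])
c=snap('wrist');wpink(c)
plan([(480.5,-109.5,-12,1.891)])
```

```text
0.0 0.6025008192120428
W uv [331. 245.] xy [ 482.3 -108.7] yaw -1.261 LW 61.6 31.6
at [ 478.77 -112.11   72.8     1.88] t 11.6
[ 480.5  -109.5   -12.      1.89] slide [0.002, 0.0025, 0.0848] roll -0.007
```

Request:
step_arm(
  increments=[
    {"slide": [0.002,0.003,0.03],"roll": 0},
    {"slide": [0.002,0.003,0.065],"roll": 0},
    {"slide": [0.002,0.003,0.085],"roll": 0},
    {"slide": [0.002,0.003,0.085],"roll": 0},
  ],
)

```text
t: 12.1
eef_pos: [480.5, -105.5, -10.2]
tcp_rot: [-3.14, -0.001, 1.886]
ft_force: [0.3, -0.4, -0.0]
opening: 0.599
grip_force: 0.0
```

Request:
step_arm(
  increments=[
    {"slide": [0,0,0],"roll": 0},
    {"slide": [0,0,0],"roll": 0},
    {"slide": [0,0,0],"roll": 0},
    {"slide": [0,0,0],"roll": 0},
    {"slide": [0,0,0],"roll": 0},
  ],
  fingers=0,
)

```text
t: 12.72
eef_pos: [481.5, -106.3, -9.0]
tcp_rot: [3.141, 0.001, 1.886]
ft_force: [0.3, 1.8, 7.5]
opening: 0.335
grip_force: 30.0
```

Request:
step_arm(
  increments=[
    {"slide": [0,0,-0.04],"roll": 0},
    {"slide": [0,0,-0.09],"roll": 0},
    {"slide": [0,0,-0.135],"roll": 0},
    {"slide": [0,0,-0.135],"roll": 0},
  ],
)

```text
t: 13.22
eef_pos: [482.4, -106.7, 128.3]
tcp_rot: [3.137, 0.004, 1.886]
ft_force: [-0.3, 0.3, -1.1]
opening: 0.333
grip_force: 30.0
```

Run:
```python
from h import *
print(state()['grip_force'],state()['opening'])
plan([(530,105,123,1.6),(530,105,25,1.6)])
c=snap('top')
for o in pink(c): print(o)
```

```text
29.999795258045197 0.3333544819069178
at [ 482.43 -106.69  128.3     1.89] t 13.22
[530.  105.  123.    1.6] slide [0.1865, 0.1108, 0.0053] roll 0.286
[530.  105.   25.    1.6] slide [0.0, 0.0, 0.098] roll 0.0
{'uv': array([435., 290.]), 'xy': array([ 443.2, -326.6]), 'yaw': np.float64(-0.21), 'L': 56.5, 'W': 31.5, 'z': 23.7, 'n': 143}
{'uv': array([191., 300.]), 'xy': array([424.2, 353.6]), 'yaw': np.float64(-0.314), 'L': 64.1, 'W': 37.1, 'z': 23.2, 'n': 258}
{'uv': array([156., 302.]), 'xy': array([423.2, 452.2]), 'yaw': np.float64(0.699), 'L': 64.3, 'W': 36.8, 'z': 23.7, 'n': 260}
{'uv': array([276., 308.]), 'xy': array([398.7, 114.3]), 'yaw': np.float64(1.552), 'L': 44.2, 'W': 24.8, 'z': 26.5, 'n': 84}
```

Request:
step_arm(
  increments=[
    {"slide": [0.045,0.025,0],"roll": 0.08},
    {"slide": [0.09,0.055,0.002],"roll": 0.16},
    {"slide": [0.135,0.08,0.005],"roll": 0.24},
    {"slide": [0.175,0.105,0.005],"roll": 0.286},
    {"slide": [0.1865,0.111,0.005],"roll": 0.286},
  ],
)

```text
t: 13.9
eef_pos: [528.5, 107.6, 118.6]
tcp_rot: [-3.139, 0.0, 1.602]
ft_force: [-0.1, -0.6, -0.2]
opening: 0.336
grip_force: 30.0
```

Request:
step_arm(
  increments=[
    {"slide": [0,0,0.04],"roll": 0},
    {"slide": [0,0,0.08],"roll": 0},
    {"slide": [0,0,0.098],"roll": 0},
    {"slide": [0,0,0.098],"roll": 0},
  ],
)

```text
t: 14.4
eef_pos: [527.6, 104.7, 20.4]
tcp_rot: [-3.137, 0.0, 1.6]
ft_force: [0.1, -0.2, -0.3]
opening: 0.338
grip_force: 30.0
```

Request:
step_arm(
  increments=[
    {"slide": [0,0,0],"roll": 0},
    {"slide": [0,0,0],"roll": 0},
    {"slide": [0,0,0],"roll": 0},
    {"slide": [0,0,-0.05],"roll": 0},
    {"slide": [0,0,-0.1],"roll": 0},
  ],
  fingers=0.6,
)

```text
t: 15.02
eef_pos: [528.6, 105.4, 123.6]
tcp_rot: [-3.141, 0.0, 1.6]
ft_force: [0.8, 0.4, 0.0]
opening: 0.598
grip_force: 0.0
```

Run:
```python
from h import *
print(state()['grip_force'],state()['opening'])
plan([(485,-110,123,1.48),(443,-320,100,1.36)])
```

```text
0.0 0.5979081689512132
at [528.64 105.45 123.64   1.6 ] t 15.03
[ 485.   -110.    123.      1.48] slide [-0.2141, -0.0499, 0.0006] roll 0.12
[ 443.   -320.    100.      1.36] slide [-0.2129, -0.0228, 0.023] roll 0.12
```

Request:
step_arm(
  increments=[
    {"slide": [-0.055,-0.012,0],"roll": 0.03},
    {"slide": [-0.11,-0.025,0],"roll": 0.06},
    {"slide": [-0.165,-0.038,0],"roll": 0.1},
    {"slide": [-0.214,-0.05,0],"roll": 0.12},
  ],
  fingers=0.85,
)

```text
t: 15.52
eef_pos: [484.7, -111.7, 122.9]
tcp_rot: [3.141, 0.0, 1.479]
ft_force: [1.2, 0.2, 0.0]
opening: 0.848
grip_force: 0.0
```

Request:
step_arm(
  increments=[
    {"slide": [-0.055,-0.006,0],"roll": 0.03},
    {"slide": [-0.11,-0.012,0.0],"roll": 0.06},
    {"slide": [-0.165,-0.018,0.01],"roll": 0.1},
    {"slide": [-0.213,-0.023,0.023],"roll": 0.12},
    {"slide": [-0.213,-0.023,0.023],"roll": 0.12},
  ],
)

```text
t: 16.15
eef_pos: [441.9, -322.4, 98.8]
tcp_rot: [-3.141, 0.0, 1.356]
ft_force: [-0.1, 0.4, 0.9]
opening: 0.849
grip_force: 0.0
```

Run:
```python
from h import *
c=snap('wrist','w4.png');wpink(c)
c=snap('top')
for o in pink(c): print(o)
plan([(443,-326,100,1.36)])
```

```text
W uv [334. 243.] xy [ 447.6 -325.6] yaw -0.216 LW 59.7 36.2
{'uv': array([280., 263.]), 'xy': array([525.1, 102. ]), 'yaw': np.float64(1.553), 'L': 56.0, 'W': 28.1, 'z': 25.7, 'n': 109}
{'uv': array([191., 300.]), 'xy': array([424.2, 353.6]), 'yaw': np.float64(-0.314), 'L': 64.1, 'W': 37.1, 'z': 23.5, 'n': 260}
{'uv': array([156., 302.]), 'xy': array([423.3, 452.3]), 'yaw': np.float64(0.699), 'L': 64.3, 'W': 36.8, 'z': 23.3, 'n': 260}
{'uv': array([276., 308.]), 'xy': array([398.7, 114.2]), 'yaw': np.float64(1.552), 'L': 44.2, 'W': 24.8, 'z': 26.7, 'n': 83}
at [ 442.6  -319.81   99.45    1.36] t 16.25
[ 443.   -326.    100.      1.36] slide [-0.006, 0.0017, -0.0005] roll -0.001
```

View pics/w4.png

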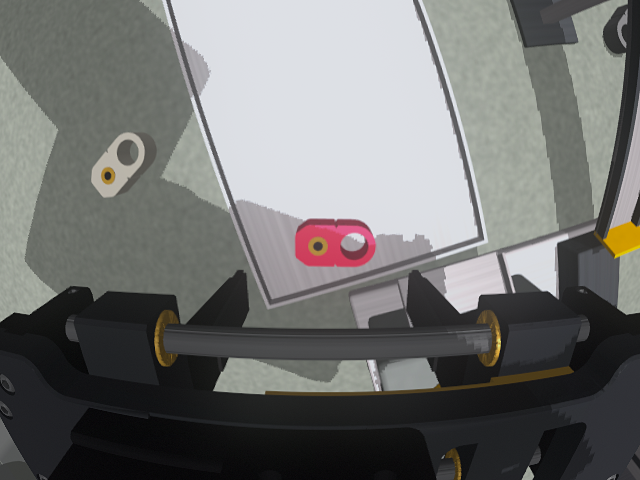

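The link is at (335,243), brass nose to the left and fingers either side. The discharge slide's edge shows near (350–410,290), so I'll check its clearance.

Run:
```python
from h import *
c=snap('wrist');P=wcloud(c)
for uv in [(352,292),(356,296),(365,292),(385,289),(402,286),(420,285),(440,280),(370,300),(400,300)]: print(uv,P[uv[1],uv[0]].round(0))
q=P[200:330,200:500].reshape(-1,3);q=q[(q[:,2]>28)&(q[:,2]<80)&(q[:,1]<-335)&(q[:,0]<600)]
for x in range(440,580,10):
    k=q[abs(q[:,0]-x)<5]
    if len(k): print(x,k[:,1].max().round(0),k[k[:,1].argmax(),2].round(0),k[:,2].min().round())
plan([(446,-326,70,1.355),(446,-326,-10,1.355)])
```

```text
(352, 292) [ 453. -376.    0.]
(356, 296) [ 455. -375.   11.]
(365, 292) [ 463. -375.    7.]
(385, 289) [ 480. -374.   11.]
(402, 286) [ 491. -362.   40.]
(420, 285) [ 486. -318.  137.]
(440, 280) [ 519. -363.   42.]
(370, 300) [ 466. -380.   15.]
(400, 300) [ 487. -369.   48.]
460 -394.0 33.0 28.0
470 -394.0 31.0 28.0
480 -393.0 28.0 28.0
490 -357.0 51.0 28.0
500 -360.0 38.0 38.0
510 -358.0 39.0 38.0
520 -356.0 40.0 37.0
530 -356.0 40.0 38.0
540 -355.0 40.0 38.0
550 -355.0 41.0 38.0
560 -355.0 40.0 38.0
570 -355.0 40.0 39.0
at [ 442.9  -319.26   99.66    1.36] t 16.3
[ 446.   -326.     70.      1.36] slide [-0.0059, 0.0044, 0.0297] roll 0.005
[ 446.   -326.    -10.      1.36] slide [0.0, 0.0, 0.08] roll 0.0
```

Request:
step_arm(
  increments=[
    {"slide": [-0.006,0.0045,0.02],"roll": 0},
    {"slide": [-0.006,0.0045,0.03],"roll": 0},
    {"slide": [-0.006,0.0045,0.07],"roll": 0},
    {"slide": [-0.006,0.0045,0.109],"roll": 0},
    {"slide": [-0.006,0.0045,0.109],"roll": 0},
  ],
  fingers=0.76,
)

```text
t: 16.92
eef_pos: [444.9, -325.2, -12.2]
tcp_rot: [-3.137, -0.003, 1.36]
ft_force: [-0.9, 0.1, 0.5]
opening: 0.76
grip_force: 0.0
```

Request:
step_arm(
  increments=[
    {"slide": [0,0,0],"roll": 0},
    {"slide": [0,0,0],"roll": 0},
    {"slide": [0,0,0],"roll": 0},
    {"slide": [0,0,0],"roll": 0},
  ],
  fingers=0.3,
)

```text
t: 17.42
eef_pos: [446.6, -327.2, -8.3]
tcp_rot: [3.14, 0.001, 1.36]
ft_force: [1.4, 1.1, 8.0]
opening: 0.627
grip_force: 30.0
```

Request:
step_arm(
  increments=[
    {"slide": [0,0,-0.03],"roll": 0},
    {"slide": [0,0,-0.08],"roll": 0},
    {"slide": [0,0,-0.135],"roll": 0},
    {"slide": [0,0,-0.135],"roll": 0},
  ],
)

```text
t: 17.92
eef_pos: [447.4, -327.9, 129.7]
tcp_rot: [3.135, 0.004, 1.36]
ft_force: [0.3, 1.3, -0.2]
opening: 0.623
grip_force: 30.0
```

Run:
```python
from h import *
print(state()['grip_force'],state()['opening'])
plan([(470,-110,123,1.48),(463,105,123,1.6),(463,105,30,1.6)])
c=snap('wrist');wpink(c)
c=snap('top')
for o in pink(c): print(o)
```

```text
29.999355375766754 0.6227980473184551
at [ 447.37 -327.89  129.65    1.36] t 17.93
[ 470.   -110.    123.      1.48] slide [0.2178, -0.0235, 0.0067] roll -0.12
[463.  105.  123.    1.6] slide [0.2135, -0.0265, 0.0] roll -0.12
[463.  105.   30.    1.6] slide [0.0, 0.0, 0.093] roll 0.0
W uv [326. 296.] xy [ 436.5 -385.1] yaw -0.215 LW 112.6 67.5
{'uv': array([280., 263.]), 'xy': array([525.1, 102. ]), 'yaw': np.float64(1.553), 'L': 56.0, 'W': 28.1, 'z': 25.7, 'n': 109}
{'uv': array([191., 300.]), 'xy': array([424.3, 353.5]), 'yaw': np.float64(-0.314), 'L': 64.3, 'W': 37.1, 'z': 23.6, 'n': 260}
{'uv': array([156., 302.]), 'xy': array([423.1, 452.1]), 'yaw': np.float64(0.699), 'L': 64.6, 'W': 36.8, 'z': 23.6, 'n': 262}
{'uv': array([276., 308.]), 'xy': array([398.7, 114.3]), 'yaw': np.float64(1.552), 'L': 44.2, 'W': 24.8, 'z': 25.9, 'n': 85}
```

Request:
step_arm(
  increments=[
    {"slide": [0.055,-0.006,0.0],"roll": -0.03},
    {"slide": [0.11,-0.012,0.005],"roll": -0.06},
    {"slide": [0.165,-0.018,0.007],"roll": -0.09},
    {"slide": [0.218,-0.0235,0.007],"roll": -0.12},
  ],
)

```text
t: 18.52
eef_pos: [467.8, -106.7, 116.8]
tcp_rot: [-3.139, -0.001, 1.48]
ft_force: [1.2, -0.8, -0.6]
opening: 0.624
grip_force: 30.0
```

Request:
step_arm(
  increments=[
    {"slide": [0.055,-0.006,0],"roll": -0.03},
    {"slide": [0.11,-0.012,0],"roll": -0.06},
    {"slide": [0.165,-0.02,0],"roll": -0.09},
    {"slide": [0.2135,-0.0265,0],"roll": -0.12},
    {"slide": [0.2135,-0.0265,0],"roll": -0.12},
  ],
)

```text
t: 19.15
eef_pos: [460.5, 108.8, 117.0]
tcp_rot: [-3.139, 0.0, 1.604]
ft_force: [0.4, 0.4, -0.7]
opening: 0.629
grip_force: 30.0
```

Run:
```python
from h import *
s=state();print(s['grip_force'],s['opening'])
plan([(463,105,30,1.6)])
c=snap('top')
m=mark_of('top','tote')[0];print(m,world(c,*m['uv'],z=2).round(0))
for o in pink(c): print(o)
```

```text
29.999590516090393 0.6287437071262896
at [460.54 108.83 116.98   1.6 ] t 19.15
[463.  105.   30.    1.6] slide [-0.0039, 0.0023, 0.087] roll 0.004Traceback (most recent call last):
  File "<stdin>", line 5, in <module>
IndexError: list index out of range
```

Still held. I'll release it and head for the first raw link at (424,353.5).

Request:
step_arm(
  increments=[
    {"slide": [0,0,0.04],"roll": 0},
    {"slide": [0,0,0.075],"roll": 0},
    {"slide": [0,0,0.087],"roll": 0},
    {"slide": [0,0,0.087],"roll": 0},
  ],
)

```text
t: 19.75
eef_pos: [461.6, 105.6, 30.9]
tcp_rot: [-3.14, 0.0, 1.598]
ft_force: [0.1, 0.3, -0.9]
opening: 0.628
grip_force: 30.0
```

Request:
step_arm(
  increments=[
    {"slide": [0,0,0],"roll": 0},
    {"slide": [0,0,0],"roll": 0},
    {"slide": [0,0,0],"roll": 0},
    {"slide": [0,0,-0.05],"roll": 0},
    {"slide": [0,0,-0.09],"roll": 0},
  ],
  fingers=0.78,
)

```text
t: 20.38
eef_pos: [461.7, 106.4, 122.9]
tcp_rot: [3.141, 0.0, 1.6]
ft_force: [0.9, -0.7, 0.4]
opening: 0.775
grip_force: 0.0
```

Run:
```python
from h import *
s=state();print(s['grip_force'],s['opening'])
plan([(440,240,110,2.25),(424,353.5,90,2.79)])
```

```text
0.0 0.7753881656982365
at [461.67 106.45 122.9    1.6 ] t 20.38
[440.   240.   110.     2.25] slide [0.1341, -0.0178, 0.0129] roll -0.65
[424.   353.5   90.     2.79] slide [0.0984, 0.0588, 0.02] roll -0.54
```

Request:
step_arm(
  increments=[
    {"slide": [0.035,-0.005,0],"roll": -0.17},
    {"slide": [0.07,-0.01,0.0],"roll": -0.34},
    {"slide": [0.11,-0.015,0.005],"roll": -0.51},
    {"slide": [0.134,-0.018,0.013],"roll": -0.65},
    {"slide": [0.134,-0.018,0.013],"roll": -0.65},
  ],
  fingers=0.6,
)

```text
t: 21.0
eef_pos: [439.2, 240.9, 108.1]
tcp_rot: [-3.141, -0.0, 2.252]
ft_force: [0.8, -1.6, 0.1]
opening: 0.599
grip_force: 0.0
```

Request:
step_arm(
  increments=[
    {"slide": [0.035,0.02,0],"roll": -0.17},
    {"slide": [0.07,0.04,0.0],"roll": -0.34},
    {"slide": [0.098,0.059,0.01],"roll": -0.51},
    {"slide": [0.098,0.059,0.02],"roll": -0.54},
    {"slide": [0.098,0.059,0.02],"roll": -0.54},
  ],
)

```text
t: 21.62
eef_pos: [424.0, 351.8, 87.8]
tcp_rot: [-3.14, -0.001, 2.786]
ft_force: [-0.3, 0.4, 0.2]
opening: 0.598
grip_force: 0.0
```

Run:
```python
from h import *
c=snap('wrist','w5.png');wpink(c)
plan([(424,353.5,-8,2.79)])
c=snap('top')
for o in pink(c): print(o)
```

```text
W uv [331. 245.] xy [425.7 354. ] yaw -0.339 LW 64.1 32.7
W uv [450. 206.] xy [427.7 446.6] yaw 0.687 LW 67.0 42.9
at [424.33 351.82  88.23   2.79] t 21.68
[424.   353.5   -8.     2.79] slide [0.0009, 0.0015, 0.0962] roll -0.004
{'uv': array([289., 265.]), 'xy': array([521.8,  75.5]), 'yaw': np.float64(1.553), 'L': 53.2, 'W': 28.1, 'z': 25.8, 'n': 107}
{'uv': array([290., 291.]), 'xy': array([453.4,  76.3]), 'yaw': np.float64(-0.013), 'L': 52.9, 'W': 25.1, 'z': 25.9, 'n': 97}
{'uv': array([286., 311.]), 'xy': array([392.7,  87.9]), 'yaw': np.float64(1.552), 'L': 41.6, 'W': 24.7, 'z': 27.0, 'n': 84}
```

View pics/w5.png

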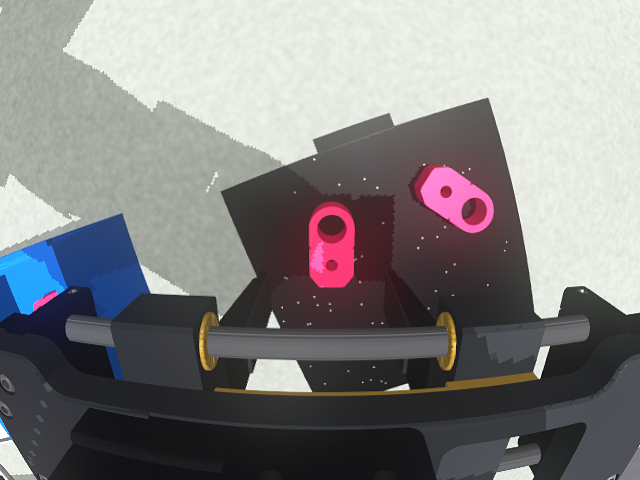

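The tote was knocked about 25 mm toward the press, and all three finished links are inside it. The raw link is centred at (331,245), with its small nose hole toward the gripper, as planned.

Request:
step_arm(
  increments=[
    {"slide": [0,0.0025,0.04],"roll": -0.01},
    {"slide": [0,0.0025,0.08],"roll": -0.012},
    {"slide": [0,0.0025,0.096],"roll": -0.012},
    {"slide": [0,0.0025,0.096],"roll": -0.012},
  ],
)

```text
t: 22.22
eef_pos: [425.2, 354.9, -7.8]
tcp_rot: [-3.141, -0.001, 2.8]
ft_force: [-0.1, 0.5, 0.3]
opening: 0.603
grip_force: 0.0
```

Request:
step_arm(
  increments=[
    {"slide": [0,0,0],"roll": 0},
    {"slide": [0,0,0],"roll": 0},
    {"slide": [0,0,0],"roll": 0},
    {"slide": [0,0,0],"roll": 0},
    {"slide": [0,0,0],"roll": 0},
  ],
  fingers=0,
)

```text
t: 22.85
eef_pos: [425.3, 355.7, -7.0]
tcp_rot: [3.141, 0.001, 2.802]
ft_force: [-1.0, -1.5, 6.7]
opening: 0.333
grip_force: 30.0
```

Request:
step_arm(
  increments=[
    {"slide": [0,0,-0.05],"roll": 0},
    {"slide": [0,0,-0.11],"roll": 0},
    {"slide": [0,0,-0.17],"roll": 0},
    {"slide": [0,0,-0.23],"roll": 0},
    {"slide": [0,0,-0.25],"roll": 0},
  ],
)

```text
t: 23.48
eef_pos: [425.6, 356.0, 246.3]
tcp_rot: [3.137, 0.003, 2.802]
ft_force: [-0.1, -0.0, -0.6]
opening: 0.335
grip_force: 30.0
```

Run:
```python
from h import *
s=state();print(s['grip_force'],s['opening'])
plan([(500,220,243,2.2),(580,80,243,1.623),(660,-76,243,1.623),(660,-76,182,1.623)])
```

```text
29.99817763804458 0.33461457225957286
at [425.62 355.96 246.32   2.8 ] t 23.48
[500.  220.  243.    2.2] slide [-0.1154, -0.1034, 0.0033] roll 0.602
[580.    80.   243.     1.62] slide [-0.1603, -0.0177, 0.0] roll 0.577
[660.   -76.   243.     1.62] slide [-0.16, 0.0718, 0.0] roll 0.0
[660.   -76.   182.     1.62] slide [0.0, 0.0, 0.061] roll 0.0
```

Request:
step_arm(
  increments=[
    {"slide": [-0.035,-0.03,0],"roll": 0.15},
    {"slide": [-0.07,-0.06,0],"roll": 0.31},
    {"slide": [-0.1,-0.09,0],"roll": 0.47},
    {"slide": [-0.115,-0.103,0.003],"roll": 0.602},
    {"slide": [-0.115,-0.103,0.003],"roll": 0.602},
  ],
)

```text
t: 24.1
eef_pos: [499.4, 219.1, 239.2]
tcp_rot: [-3.141, -0.0, 2.198]
ft_force: [0.0, -0.2, -1.0]
opening: 0.333
grip_force: 30.0
```

Request:
step_arm(
  increments=[
    {"slide": [-0.04,-0.005,0],"roll": 0.15},
    {"slide": [-0.09,-0.01,0],"roll": 0.3},
    {"slide": [-0.135,-0.015,0],"roll": 0.46},
    {"slide": [-0.16,-0.018,0],"roll": 0.577},
    {"slide": [-0.16,-0.018,0],"roll": 0.577},
  ],
)

```text
t: 24.72
eef_pos: [579.0, 79.8, 239.1]
tcp_rot: [-3.141, -0.0, 1.624]
ft_force: [0.6, 0.3, -0.4]
opening: 0.332
grip_force: 30.0
```

Request:
step_arm(
  increments=[
    {"slide": [-0.045,0.02,0],"roll": 0},
    {"slide": [-0.09,0.04,0],"roll": 0},
    {"slide": [-0.135,0.06,0],"roll": 0},
    {"slide": [-0.16,0.072,0],"roll": 0},
    {"slide": [-0.16,0.072,0],"roll": 0},
  ],
)

```text
t: 25.35
eef_pos: [659.1, -75.6, 238.9]
tcp_rot: [-3.141, -0.0, 1.626]
ft_force: [-0.6, 0.9, -0.2]
opening: 0.335
grip_force: 30.0
```

Run:
```python
from h import *
s=state();print(s['grip_force'],s['opening'])
plan([(660,-76,190,1.623)])
c=snap('wrist','w6.png');P=wcloud(c)
for y in range(-330,-60,20):
    q=P[(abs(P[...,1]-y)<4)&(P[...,0]>615)&(P[...,0]<710)&(P[...,2]>45)&(P[...,2]<215)]
    if len(q)>20: print(y,q[:,0].min().round(),q[:,0].max().round(),((q[:,0].min()+q[:,0].max())/2).round(1),np.median(q[:,2]).round())
```

```text
29.99833631554793 0.33493777943363623
at [659.14 -75.62 238.9    1.63] t 25.35
[660.   -76.   190.     1.62] slide [-0.0004, 0.0008, 0.0489] roll 0.003
-270 654.0 691.0 672.9 94.0
-250 649.0 694.0 671.2 103.0
-230 649.0 694.0 671.1 112.0
-210 647.0 692.0 669.9 121.0
-90 624.0 702.0 663.2 178.0
-70 622.0 702.0 662.0 188.0
```

View pics/w6.png

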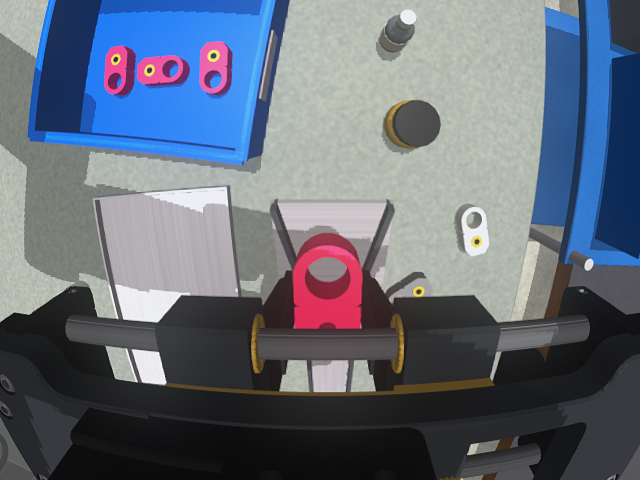

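The link is over the mouth, eye uphill, at (328,265) against a mouth centre of about 333, so I'll shift 3 mm in +x and lower it. The tote view confirms three brass-nosed links.

Request:
step_arm(
  increments=[
    {"slide": [0,0.003,0.02],"roll": 0.003},
    {"slide": [0,0.003,0.04],"roll": 0.003},
    {"slide": [0,0.003,0.046],"roll": 0.003},
    {"slide": [0,0.003,0.048],"roll": 0.003},
    {"slide": [0,0.003,0.048],"roll": 0.003},
  ],
)

```text
t: 26.02
eef_pos: [662.1, -75.4, 192.1]
tcp_rot: [3.141, 0.0, 1.621]
ft_force: [0.3, 0.2, -0.2]
opening: 0.337
grip_force: 30.0
```

Request:
step_arm(
  increments=[
    {"slide": [0,0,0],"roll": 0},
    {"slide": [0,0,0],"roll": 0},
    {"slide": [0,0,0],"roll": 0},
    {"slide": [0,0,0],"roll": 0},
    {"slide": [0,0,0],"roll": 0},
  ],
  fingers=0.5,
)

```text
t: 26.65
eef_pos: [662.0, -75.9, 191.3]
tcp_rot: [3.142, 0.0, 1.62]
ft_force: [-0.0, -0.9, -0.1]
opening: 0.5
grip_force: 0.0
```

Request:
step_arm(
  increments=[
    {"slide": [0,0,-0.03],"roll": 0},
    {"slide": [0,0,-0.06],"roll": 0},
    {"slide": [0,0,-0.06],"roll": 0},
    {"slide": [0,0,-0.06],"roll": 0},
  ],
)

```text
t: 27.15
eef_pos: [661.6, -75.8, 250.5]
tcp_rot: [-3.141, -0.0, 1.62]
ft_force: [0.2, 0.2, 0.3]
opening: 0.502
grip_force: 0.0
```

Run:
```python
from h import *
c=snap('wrist');wpink(c)
a=cv2.cvtColor(c['color'],cv2.COLOR_RGB2BGR)[180:420,160:500]
c=snap('top');
for o in pink(c): print(o)
b=cv2.resize(cv2.cvtColor(c['color'],cv2.COLOR_RGB2BGR)[180:230,320:460],None,fx=3,fy=3,interpolation=cv2.INTER_CUBIC)
c=snap('scene');d=cv2.resize(cv2.cvtColor(c['color'],cv2.COLOR_RGB2BGR)[230:410,240:380],None,fx=2,fy=2)
o=np.zeros((400,790,3),np.uint8);o[:150,:420]=b;o[150:390,:340]=a;o[:360,430:710]=d
cv2.imwrite('pics/c7.png',o)
plan([(580,80,243,1.623),(500,250,200,1.1),(423.5,452,90,.68)])
```

```text
W uv [328. 374.] xy [ 674.1 -309.9] yaw -1.512 LW 52.4 45.1
W uv [161.  72.] xy [458.8  76.3] yaw -0.014 LW 60.1 32.3
W uv [124.  71.] xy [402.1  81.6] yaw -1.555 LW 60.6 42.7
W uv [214.  68.] xy [525.5  75.4] yaw 1.517 LW 59.5 35.0
{'uv': array([406., 203.]), 'xy': array([ 666.4, -237. ]), 'yaw': np.float64(1.553), 'L': 58.5, 'W': 35.1, 'z': 127.3, 'n': 271}
{'uv': array([288., 264.]), 'xy': array([521.8,  76.9]), 'yaw': np.float64(1.552), 'L': 50.3, 'W': 28.1, 'z': 26.0, 'n': 94}
{'uv': array([288., 289.]), 'xy': array([453.4,  80.4]), 'yaw': np.float64(-0.011), 'L': 52.8, 'W': 16.7, 'z': 25.8, 'n': 53}
{'uv': array([156., 302.]), 'xy': array([423.2, 452. ]), 'yaw': np.float64(0.699), 'L': 64.2, 'W': 36.8, 'z': 24.3, 'n': 262}
{'uv': array([283., 310.]), 'xy': array([394.2,  96.5]), 'yaw': np.float64(-0.258), 'L': 28.6, 'W': 26.2, 'z': 28.1, 'n': 55}
at [661.63 -75.74 250.17   1.62] t 27.3
[580.    80.   243.     1.62] slide [0.1596, -0.0739, 0.0072] roll -0.003
[500.  250.  200.    1.1] slide [0.1739, -0.071, 0.043] roll 0.523
[423.5  452.    90.     0.68] slide [0.1453, -0.1598, 0.11] roll 0.42
```

View pics/c7.png

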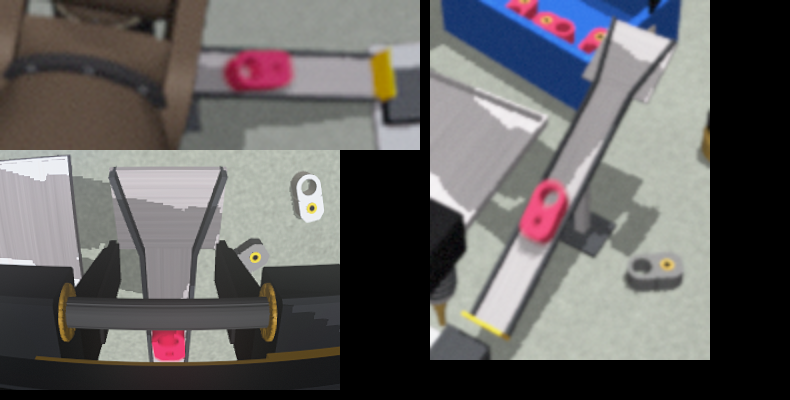

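The link is sliding down the chute, nose first. Now the second raw link.

Request:
step_arm(
  increments=[
    {"slide": [0.05,-0.02,0],"roll": 0},
    {"slide": [0.1,-0.045,0],"roll": 0},
    {"slide": [0.15,-0.07,0.005],"roll": 0},
    {"slide": [0.16,-0.074,0.007],"roll": 0},
  ],
  fingers=0.6,
)

```text
t: 27.8
eef_pos: [578.5, 82.8, 243.9]
tcp_rot: [-3.141, -0.0, 1.623]
ft_force: [0.5, -0.3, -0.3]
opening: 0.606
grip_force: 0.0
```

Request:
step_arm(
  increments=[
    {"slide": [0.045,-0.018,0.01],"roll": 0.14},
    {"slide": [0.09,-0.036,0.02],"roll": 0.28},
    {"slide": [0.135,-0.055,0.03],"roll": 0.42},
    {"slide": [0.174,-0.071,0.043],"roll": 0.52},
    {"slide": [0.174,-0.071,0.043],"roll": 0.52},
  ],
)

```text
t: 28.42
eef_pos: [499.8, 252.1, 200.0]
tcp_rot: [-3.14, 0.002, 1.102]
ft_force: [0.8, -0.5, 0.4]
opening: 0.601
grip_force: 0.0
```

Request:
step_arm(
  increments=[
    {"slide": [0.035,-0.04,0.015],"roll": 0.12},
    {"slide": [0.07,-0.08,0.035],"roll": 0.24},
    {"slide": [0.105,-0.12,0.06],"roll": 0.36},
    {"slide": [0.14,-0.155,0.085],"roll": 0.42},
    {"slide": [0.145,-0.16,0.11],"roll": 0.42},
  ],
)

```text
t: 29.05
eef_pos: [424.1, 454.2, 90.1]
tcp_rot: [3.141, -0.001, 0.682]
ft_force: [0.6, -0.5, 0.6]
opening: 0.599
grip_force: 0.0
```

Run:
```python
from h import *
c=snap('wrist','w8.png');wpink(c)
plan([(425.5,452,-8,.68)])
c=snap('top')
for o in pink(c): print(o)
```

```text
W uv [ 13. 446.] xy [-126.4  620.1] yaw 0.686 LW 133.4 35.5
W uv [331. 240.] xy [428.2 453.7] yaw 0.678 LW 64.0 32.9
at [423.21 452.76  86.98   0.68] t 29.1
[425.5  452.    -8.     0.68] slide [0.0013, 0.002, 0.095] roll 0.002
{'uv': array([437., 204.]), 'xy': array([ 671.2, -327.5]), 'yaw': np.float64(1.553), 'L': 57.7, 'W': 36.2, 'z': 85.7, 'n': 250}
{'uv': array([289., 264.]), 'xy': array([521.8,  75.5]), 'yaw': np.float64(1.553), 'L': 53.2, 'W': 28.1, 'z': 25.6, 'n': 108}
{'uv': array([290., 291.]), 'xy': array([453.3,  76.3]), 'yaw': np.float64(-0.013), 'L': 52.9, 'W': 25.1, 'z': 26.2, 'n': 96}
{'uv': array([158., 306.]), 'xy': array([415.2, 444.5]), 'yaw': np.float64(0.786), 'L': 41.9, 'W': 34.5, 'z': 24.3, 'n': 161}
{'uv': array([286., 311.]), 'xy': array([392.7,  88. ]), 'yaw': np.float64(1.552), 'L': 41.6, 'W': 24.7, 'z': 26.6, 'n': 85}
```

View pics/w8.png

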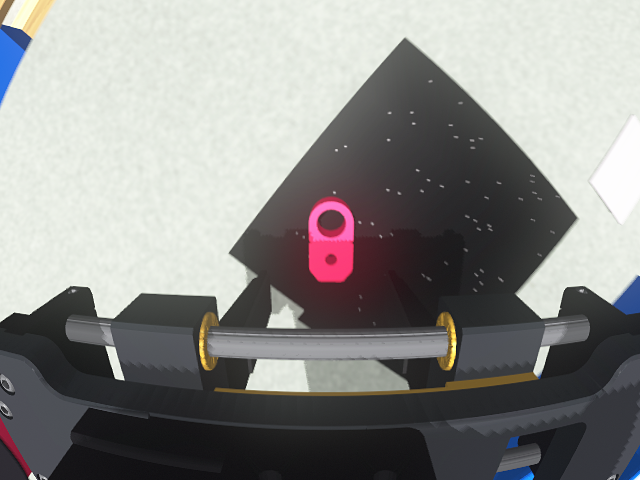

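Raw link 1 is queued at the stop. Raw link 2 is at (331,240), nose hole toward the gripper, so I'll grip it.

Request:
step_arm(
  increments=[
    {"slide": [0.003,0.002,0.04],"roll": 0},
    {"slide": [0.003,0.002,0.08],"roll": 0},
    {"slide": [0.003,0.002,0.096],"roll": 0},
    {"slide": [0.003,0.002,0.096],"roll": 0},
  ],
)

```text
t: 29.65
eef_pos: [428.3, 452.2, -4.6]
tcp_rot: [3.141, 0.001, 0.679]
ft_force: [-0.9, 0.3, -1.3]
opening: 0.6
grip_force: 0.0
```

Request:
step_arm(
  increments=[
    {"slide": [0,0,0],"roll": 0},
    {"slide": [0,0,0],"roll": 0},
    {"slide": [0,0,0],"roll": 0},
    {"slide": [0,0,0],"roll": 0},
    {"slide": [0,0,0],"roll": 0},
  ],
  fingers=0,
)

```text
t: 30.28
eef_pos: [427.8, 453.1, -3.9]
tcp_rot: [3.142, -0.001, 0.68]
ft_force: [-0.9, -1.7, 7.0]
opening: 0.33
grip_force: 30.0
```

Request:
step_arm(
  increments=[
    {"slide": [0,0,-0.05],"roll": 0},
    {"slide": [0,0,-0.11],"roll": 0},
    {"slide": [0,0,-0.17],"roll": 0},
    {"slide": [0,0,-0.23],"roll": 0},
    {"slide": [0,0,-0.25],"roll": 0},
  ],
)

```text
t: 30.9
eef_pos: [428.1, 453.4, 249.6]
tcp_rot: [-3.142, -0.006, 0.68]
ft_force: [0.2, 0.7, -1.0]
opening: 0.337
grip_force: 30.0
```

Run:
```python
from h import *
s=state();print(s['grip_force'],s['opening'])
plan([(500,250,243,1.2),(580,80,243,1.62),(662,-76,243,1.621)])
```

```text
29.999924898147583 0.3365610202541274
at [428.09 453.43 249.58   0.68] t 30.9
[500.  250.  243.    1.2] slide [-0.072, 0.2034, 0.0066] roll -0.52
[580.    80.   243.     1.62] slide [-0.1295, 0.1362, 0.0] roll -0.42
[662.   -76.   243.     1.62] slide [-0.1598, 0.0742, 0.0] roll -0.001
```

Request:
step_arm(
  increments=[
    {"slide": [-0.015,0.05,0],"roll": -0.13},
    {"slide": [-0.035,0.1,0],"roll": -0.26},
    {"slide": [-0.052,0.15,0],"roll": -0.39},
    {"slide": [-0.072,0.203,0.005],"roll": -0.52},
    {"slide": [-0.072,0.203,0.005],"roll": -0.52},
  ],
)

```text
t: 31.52
eef_pos: [500.0, 246.7, 240.2]
tcp_rot: [-3.142, 0.001, 1.198]
ft_force: [0.6, 1.6, 0.5]
opening: 0.334
grip_force: 30.0
```

Request:
step_arm(
  increments=[
    {"slide": [-0.035,0.035,0],"roll": -0.11},
    {"slide": [-0.07,0.072,0],"roll": -0.22},
    {"slide": [-0.1,0.106,0],"roll": -0.33},
    {"slide": [-0.13,0.136,0],"roll": -0.42},
    {"slide": [-0.13,0.136,0],"roll": -0.42},
  ],
)

```text
t: 32.15
eef_pos: [579.6, 77.9, 240.1]
tcp_rot: [-3.142, 0.0, 1.617]
ft_force: [-0.2, 0.9, 0.3]
opening: 0.328
grip_force: 30.0
```

Request:
step_arm(
  increments=[
    {"slide": [-0.045,0.02,0],"roll": 0},
    {"slide": [-0.09,0.041,0],"roll": 0},
    {"slide": [-0.135,0.062,0],"roll": 0},
    {"slide": [-0.16,0.074,0],"roll": 0},
    {"slide": [-0.16,0.074,0],"roll": 0},
  ],
)

```text
t: 32.78
eef_pos: [660.9, -76.8, 239.8]
tcp_rot: [-3.141, -0.0, 1.617]
ft_force: [0.3, -0.1, -1.2]
opening: 0.333
grip_force: 30.0
```

Run:
```python
from h import *
s=state();print(s['grip_force'],s['opening'])
plan([(662,-76,195,1.621)])
c=snap('wrist','w9.png')
```

```text
29.99977558851242 0.3326396295872344
at [660.94 -76.82 239.79   1.62] t 32.77
[662.   -76.   195.     1.62] slide [0.0008, 0.0011, 0.0448] roll -0.004
```

View pics/w9.png

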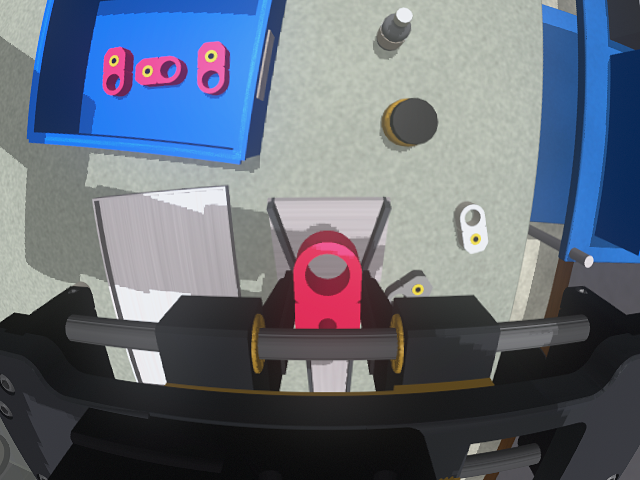

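Same posture as the first: eye uphill at (328,265), centred over the mouth. Releasing it.

Request:
step_arm(
  increments=[
    {"slide": [0.001,0.001,0.02],"roll": -0.004},
    {"slide": [0.001,0.001,0.04],"roll": -0.004},
    {"slide": [0.001,0.001,0.045],"roll": -0.004},
    {"slide": [0.001,0.001,0.045],"roll": -0.004},
  ],
)

```text
t: 33.33
eef_pos: [661.5, -74.8, 195.8]
tcp_rot: [3.141, 0.0, 1.624]
ft_force: [-0.3, -0.4, 0.1]
opening: 0.334
grip_force: 30.0
```

Request:
step_arm(
  increments=[
    {"slide": [0,0,0],"roll": 0},
    {"slide": [0,0,0],"roll": 0},
    {"slide": [0,0,0],"roll": 0},
    {"slide": [0,0,0],"roll": 0},
    {"slide": [0,0,0],"roll": 0},
  ],
  fingers=0.5,
)

```text
t: 33.95
eef_pos: [661.5, -76.0, 195.3]
tcp_rot: [3.142, 0.0, 1.624]
ft_force: [0.0, 1.0, 0.1]
opening: 0.5
grip_force: 0.0
```

Request:
step_arm(
  increments=[
    {"slide": [0,0,-0.03],"roll": 0},
    {"slide": [0,0,-0.06],"roll": 0},
    {"slide": [0.05,0,-0.06],"roll": 0},
    {"slide": [0.05,-0.06,-0.06],"roll": 0},
    {"slide": [0.05,-0.12,-0.06],"roll": 0},
  ],
)

```text
t: 34.58
eef_pos: [537.4, -31.8, 254.8]
tcp_rot: [-3.141, 0.0, 1.625]
ft_force: [0.3, -0.0, -0.6]
opening: 0.502
grip_force: 0.0
```

Request:
step_arm(
  increments=[
    {"slide": [0,-0.03,0],"roll": 0},
    {"slide": [0,-0.03,0],"roll": 0},
    {"slide": [0,-0.03,0],"roll": 0},
    {"slide": [0,-0.03,0],"roll": 0},
  ],
  fingers=0,
)

```text
t: 35.08
eef_pos: [509.9, -34.0, 255.0]
tcp_rot: [-3.141, 0.0, 1.624]
ft_force: [0.1, 0.4, -0.1]
opening: 0.138
grip_force: 0.0
```

Run:
```python
from h import *
c=snap('top')
for o in pink(c): print(o)
P=cloud(c);hsv=cv2.cvtColor(c['color'],cv2.COLOR_RGB2HSV)
g=(hsv[...,0]>45)&(hsv[...,0]<75)&(hsv[...,1]>120)&(P[...,2]<130)&(P[...,2]>60)
v,u=np.nonzero(g);print('btn top',world(c,u.mean(),v.mean(),z=112).round(1),np.median(P[g],0))
b=cv2.resize(cv2.cvtColor(c['color'],cv2.COLOR_RGB2BGR)[180:330,230:480],None,fx=1.9,fy=1.9,interpolation=cv2.INTER_CUBIC)
c=snap('scene');d=cv2.resize(cv2.cvtColor(c['color'],cv2.COLOR_RGB2BGR)[180:410,240:380],None,fx=2.2,fy=2.2)
o=np.zeros((520,790,3),np.uint8);o[:b.shape[0],:b.shape[1]]=b;o[:d.shape[0],478:478+d.shape[1]]=d
cv2.imwrite('pics/c10.png',o)
plan([(520,-200,200,1.2),(510,-425,200,.9)])
```

```text
{'uv': array([428., 204.]), 'xy': array([ 668.3, -299.7]), 'yaw': np.float64(1.553), 'L': 105.7, 'W': 35.8, 'z': 101.1, 'n': 482}
{'uv': array([288., 264.]), 'xy': array([521.9,  81.1]), 'yaw': np.float64(1.553), 'L': 41.9, 'W': 28.1, 'z': 26.1, 'n': 92}
{'uv': array([288., 290.]), 'xy': array([453.4,  81.7]), 'yaw': np.float64(-0.011), 'L': 52.8, 'W': 13.9, 'z': 27.0, 'n': 52}
{'uv': array([285., 310.]), 'xy': array([394. ,  90.7]), 'yaw': np.float64(1.562), 'L': 36.0, 'W': 27.4, 'z': 27.0, 'n': 77}
btn top [ 508.3 -435.9  112. ] [ 508.46502813 -435.75089473  111.79079873]
at [509.65 -33.89 254.94   1.62] t 35.17
[ 520.  -200.   200.     1.2] slide [-0.1664, 0.0015, 0.0549] roll 0.424
[ 510.  -425.   200.     0.9] slide [-0.2133, 0.0722, 0.0] roll 0.3
```

View pics/c10.png

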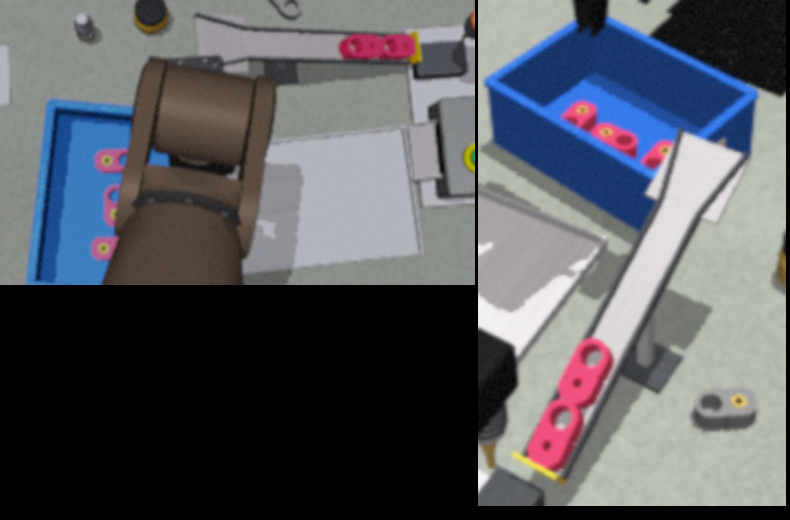

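The two raw links are queued nose-down at the stop (scene crop (555,435) and (585,370)), the tray is empty, and three finished links are in the tote. Now the button.

Request:
step_arm(
  increments=[
    {"slide": [-0.055,-0.003,0],"roll": 0},
    {"slide": [-0.11,-0.006,0],"roll": 0},
    {"slide": [-0.165,-0.009,0],"roll": 0},
    {"slide": [-0.22,-0.012,0],"roll": 0},
  ],
)

```text
t: 35.67
eef_pos: [508.9, -256.2, 255.0]
tcp_rot: [-3.141, -0.0, 1.624]
ft_force: [0.7, 1.3, -0.2]
opening: 0.001
grip_force: 0.0
```

Request:
step_arm(
  increments=[
    {"slide": [-0.055,-0.003,0.01],"roll": 0},
    {"slide": [-0.11,-0.006,0.03],"roll": 0},
    {"slide": [-0.16,-0.008,0.06],"roll": 0},
    {"slide": [-0.17,-0.009,0.1],"roll": 0},
    {"slide": [-0.17,-0.009,0.1],"roll": 0},
  ],
)

```text
t: 36.3
eef_pos: [507.6, -424.3, 152.0]
tcp_rot: [-3.138, -0.005, 1.623]
ft_force: [-0.7, -0.1, 0.2]
opening: 0.004
grip_force: 0.0
```

Run:
```python
from h import *
s=state();print(s['opening'])
c=snap('wrist','w11.png');P=wcloud(c);hsv=cv2.cvtColor(c['color'],cv2.COLOR_RGB2HSV)
g=(hsv[...,0]>45)&(hsv[...,0]<75)&(hsv[...,1]>120)&(P[...,2]<130)&(P[...,2]>60)
v,u=np.nonzero(g);print('btn',len(u),u.mean(),v.mean(),(P[g].min(0)+P[g].max(0))/2,np.median(P[g],0))
plan([(510,-436,95,1.624)])
```

```text
0.0042682398155119055
btn 705 333.0354609929078 266.54751773049645 [ 511.77419242 -434.2689392   107.12459818] [ 512.47073991 -432.23615837  111.5416878 ]
at [ 508.63 -424.23  154.48    1.62] t 36.35
[ 510.   -436.     95.      1.62] slide [-0.0118, 0.0007, 0.0595] roll -0.001
```

View pics/w11.png

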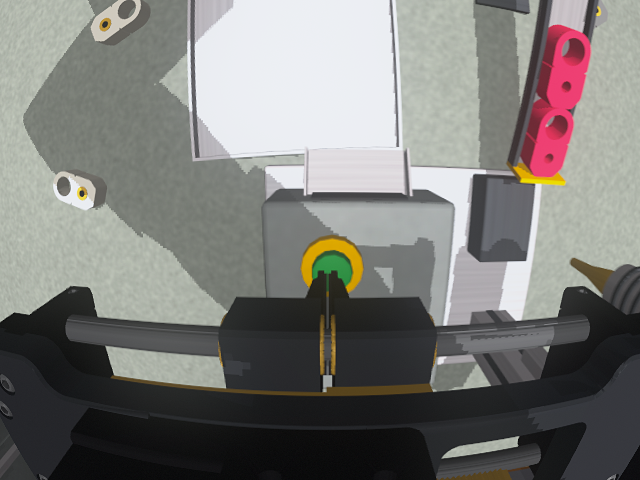

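The green button is centred at about (333,267), just ahead of the shut fingertips, and the tray is empty. Moving over it and pressing.

Request:
step_arm(
  increments=[
    {"slide": [-0.0115,0.0025,0.01],"roll": 0},
    {"slide": [-0.0115,0.0025,0.03],"roll": 0},
    {"slide": [-0.0115,0.0025,0.05],"roll": 0},
    {"slide": [-0.0115,0.0025,0.057],"roll": 0},
    {"slide": [-0.0115,0.0025,0.057],"roll": 0},
  ],
)

```text
t: 36.98
eef_pos: [512.3, -435.9, 99.0]
tcp_rot: [3.141, 0.001, 1.624]
ft_force: [1.2, 0.8, 0.0]
opening: -0.002
grip_force: 0.0
```

Request:
step_arm(
  increments=[
    {"slide": [0,0,0.003],"roll": 0},
    {"slide": [0,0,0.006],"roll": 0},
    {"slide": [0,0,0.009],"roll": 0},
    {"slide": [0,0,0.011],"roll": 0},
    {"slide": [0,0,0.011],"roll": 0},
  ],
)

```text
t: 37.6
eef_pos: [512.0, -436.0, 87.6]
tcp_rot: [3.141, 0.0, 1.624]
ft_force: [0.2, -0.2, 4.3]
opening: 0.007
grip_force: 1.9
```

Request:
step_arm(
  increments=[
    {"slide": [0,0,0.001],"roll": 0},
    {"slide": [0,0,0.002],"roll": 0},
    {"slide": [0,0,0.003],"roll": 0},
    {"slide": [0,0,0.003],"roll": 0},
  ],
)

```text
t: 38.1
eef_pos: [512.1, -436.0, 85.9]
tcp_rot: [3.141, 0.001, 1.624]
ft_force: [-2.9, 2.7, 14.8]
opening: 0.007
grip_force: 7.6
```

The force rose past the 5 N spring onto the stop, so the button is fully down. Releasing and retreating.

Request:
step_arm(
  increments=[
    {"slide": [0,0,-0.02],"roll": 0},
    {"slide": [0,0,-0.06],"roll": 0},
    {"slide": [0,0,-0.11],"roll": 0},
    {"slide": [0,0,-0.15],"roll": 0},
    {"slide": [0,0,-0.15],"roll": 0},
  ],
)

```text
t: 38.72
eef_pos: [512.5, -436.4, 237.2]
tcp_rot: [3.139, 0.004, 1.624]
ft_force: [-0.6, -0.1, -0.7]
opening: 0.006
grip_force: 0.0
```

Run:
```python
from h import *
s=state();print(s['eef_pos'],s['ft_force'],s['qvel'])
c=snap('wrist');P=wcloud(c);hsv=cv2.cvtColor(c['color'],cv2.COLOR_RGB2HSV)
g=(hsv[...,0]>45)&(hsv[...,0]<75)&(hsv[...,1]>120)&(P[...,2]<130)&(P[...,2]>60)
print('btn z',np.median(P[g],0),g.sum())
b=cv2.cvtColor(c['color'],cv2.COLOR_RGB2BGR)[:,:400]
c=snap('scene')
d=cv2.resize(cv2.cvtColor(c['color'],cv2.COLOR_RGB2BGR)[150:450,130:430],(400,400))
for t in ['jar','scraper','gluestick']:
    m=mark_of('scene',t); print(t,m[0]['uv'] if m else None)
o=np.zeros((480,800,3),np.uint8);o[:,:400]=b;o[:400,400:]=d;cv2.imwrite('pics/fin.png',o)
c=snap('top')
for o in pink(c): print(o)
```

```text
[ 512.45588947 -436.42497088  237.23782687] [-0.56152767 -0.05531799 -0.70907696] [-0.00090705  0.04449742  0.06616648  0.00114504 -0.03908398  0.00078058]
btn z [ 510.94967556 -435.96482583  111.55833006] 704
jar [384.2, 304.6]
scraper [417.4, 243.7]
gluestick [396.1, 275.5]
{'uv': array([428., 204.]), 'xy': array([ 668.4, -299.8]), 'yaw': np.float64(1.553), 'L': 105.7, 'W': 35.8, 'z': 100.6, 'n': 488}
{'uv': array([289., 264.]), 'xy': array([521.7,  75.4]), 'yaw': np.float64(1.553), 'L': 53.2, 'W': 28.1, 'z': 26.5, 'n': 104}
{'uv': array([290., 291.]), 'xy': array([453.3,  76.2]), 'yaw': np.float64(-0.013), 'L': 52.9, 'W': 25.1, 'z': 26.4, 'n': 93}
{'uv': array([286., 311.]), 'xy': array([392.7,  88. ]), 'yaw': np.float64(1.552), 'L': 41.6, 'W': 24.7, 'z': 26.3, 'n': 83}
```

View pics/fin.png

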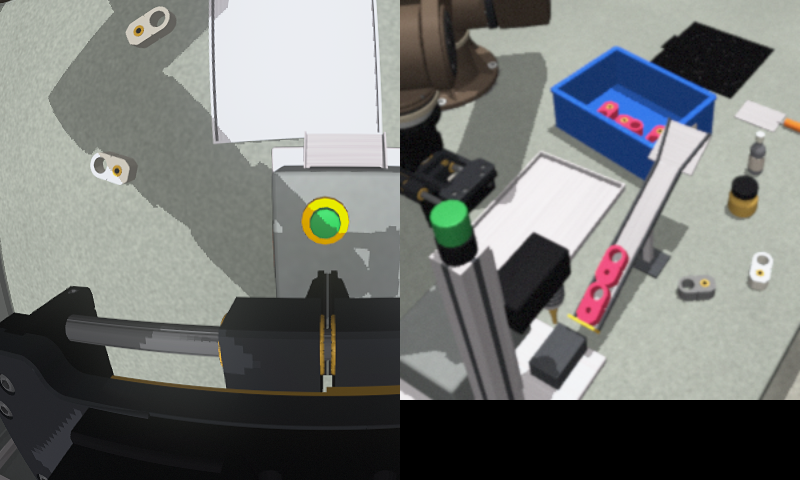

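The tray and plate are empty, three finished links are in the tote, and two raw links are queued in the chute. The button has sprung back and the bystanders are in place.

```bash
python3 -c "
from cell import env; print(env.job_done())"
```

```text
the job is handed in; nothing more can be done
None
```

The job is handed in, no verdict returned: all three finished links are in the tote, both raw links are queued nose-down in the chute, then start was pressed and released; the first grasp failed because the real fingertips end about 20 mm short of the reported TCP, which I corrected for.

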